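Load the last chromed escutcheon into its one-way nest

TASK

The last chromed door-handle escutcheon still stands on edge in the slotted rack. Take it out, lay it flat on the rubber mat with its chromed face up and let go of it; then pick it up again, carry it level over the black nest, turn it so that its offset tail points at the red arrow and its outline matches the cutout, lower it until it sits fully home, and let go. Leave the bump stop, the brass housing and the latch pawl where they lie.

Things in the scene. Friction and masses are not known exactly. Their poses are not given: they have to be found in the camera images.
- esc_centre (a point): Centre of the escutcheon: rigid chromed plate, 100 x 44 x 14 mm, about 0.16 kg, black cup in its chromed face, dark back; mass centre within 4 mm. Its axes: x out of the face (+-7 mm), y along it to the tail, z across (+-22 mm); it starts upright, z up. Straight long edges: z=+22 (y -28 to 28) and z=-22 (y -28 to 39); round end of radius 22 about y=-28, z=0. Lying face up, x is up
- esc_tail (a point): Key hole in the escutcheon's offset tail, at (0, 39, -11) mm from esc_centre in the plate's axes. The main plate is cut square at y = 28; beyond it only the tail goes on, on the lower side (z from -22 to 0), 22 mm wide, with a round end of radius 11 about this point, reaching y = 50
- rack: Fixed slotted rack, board 150 x 150 x 10 mm; origin under its centre. Slots along y at x = -46, 0, 46 mm, 17 mm wide, between rails 8 mm thick with tops 28 mm above the bench; end strips at y = +-70 mm, 34 mm high. The escutcheon stands on the board in the middle slot, from 10 to 54 mm above the bench, face to the rack's +x, tail end to +y, within 10 mm of mid-slot; other slots empty
- mat: Fixed dark rubber mat on the bench, 200 mm (x) by 190 mm (y), 4 mm thick; origin at the centre of its underside, its top 4 mm above the bench. Clear at the start
- nest: Fixed black plastic nest block, 144 mm (x) by 100 mm (y), top 24 mm above the bench, on an aluminium plate 176 x 124 x 8 mm; origin under its centre, z up. At the middle of both long sides of its cutout a finger slot 42 mm wide (x from -21 to 21 mm), as deep as the cutout (floor 18 mm above the bench), runs out to the block's edge. A red arrow on top points at the cutout's tail end
- nest_seat (a point): Where esc_centre lies when fully home: middle of the nest, 25 mm above the bench. The cutout is 6 mm deep, green felt floor 18 mm above the bench, upright walls, the escutcheon's outline with 1.5 mm to spare all round; seated it stands 8 mm proud. Axes: z up; x is where the escutcheon's y (tail) must point, y where its z must point: it fits face up and one way round only
- nest_tail (a point): Where esc_tail lies when the escutcheon is home: centre of the round tail end of the cutout, at (39, -11, 0) mm from nest_seat in the nest's axes
- bump_stop: Bystander: loose black rubber bump stop, round, 32 mm across, 30 mm high, standing on the bench; origin at the centre of its underside
- detent_housing: Bystander: loose brass detent spring housing, round, flange 40 mm across, barrel 26 mm across, 36 mm high, standing on the bench; origin at the centre of its underside
- pawl: Bystander: loose blued steel latch pawl, flat hook about 70 x 30 mm, 8 mm thick, lying on the bench; origin near its middle on the underside

How it is judged:
By the outcome, as a careful person would: the job done as asked, in the order asked, and still so for the second after the job is handed in, with the robot touching nothing.
It also fails if it takes over 56 s, if anything falls off the work surface, if the arm or the gripper's body presses on something with over 40 N, if the wrist force passes 120 N, or if a joint passes its speed limit or range.

ROBOT

A 6-joint arm with a two-finger parallel gripper is mounted at the origin on the work surface. World frame = base frame: x ahead of the robot, y to its left, z up, the work surface at z = 0. Lengths are in m, angles in rad, forces in N, time in s.
With the tool pointing down it reaches from about 0.375 to 0.975 m from the base axis. Payload 3.8 kg.
Tool frame: the origin (TCP) lies on the front face of the gripper's body, between the roots of the fingers; the fingertips stand 64 mm ahead of it and the grasp point (between the pads) lies 45 mm ahead of it (arm.tips_ahead is the distance from the TCP to the fingertips, in m); z points along the fingers, x is the direction in which the jaws open and shut, and the axes are right-handed (so a half turn about z gives the same grasp; the last joint's range is limited). The gripper opens to 88 mm and grips with 3 to 60 N. Pads are 18 mm wide; open, the fingers measure 123 mm over their backs; the gripper's body (75 mm by 187 mm) begins 45 mm behind the grasp point.
Start: joints at [-1.291, 0.264, 1.604, -0, 1.274, -0.037], TCP at [0.21, -0.641, 0.303] pointing down, gripper open.
Joint ranges: [-2.63, 2.63], [-0.94, 2.18], [0.31, 2.57], [-1.31, 4.45], [0, 2.66], [-2.55, 2.55]. Speed limits (rad/s): [2.57, 2.57, 3.14, 3.14, 3.14, 3.14].

INTERFACE

Orientations are given as a 3x3 rotation matrix whose columns are the frame's x, y, z axes.
In Python, from bench import arm, camera, get_calibration, search_frame, trace, tip_of gives the robot as it stands.
- The arm moves only by the shell command python3 -m handwheel 'ROWS' [FORCE]. ROWS is JSON, a list of rows, each a list of 7 numbers: the finger opening in cm, from 0 to 8.81, then the shift along the tool's x, y, z in cm, then the turn, a rotation vector about the tool's x, y, z in rad. In form: [[jaw, dx, dy, dz, rx, ry, rz], ...]. A call has 1 to 8 rows; each row is the pose to reach, as a shift and turn from the pose commanded when the call began, along the tool's axes at that moment; what a row does not reach only later rows make up. A row lasts 1/12 s, in which the tool goes at most 41.7 mm and 7.16 degrees, less where a joint would pass 70% of its speed; a pose out of reach is approached as far as the arm can. A call with a gripper value outside its range is refused whole. The fingers move at their own pace and stop on an object; FORCE is the grip in N (left out, the last holds). Time passes only in rows, so rows that repeat a pose let the fingers close. It gives the time, the measured TCP pose, the force and the opening at its end, in the units of the state.
- arm.sense(): the state, without advancing time (a new reading comes with each control period).
- camera(name): name is "side" or "top" or "wrist"; returns the picture (480x640x3 uint8, red, green, blue); there is no depth.
- get_calibration(name): a dict with "intrinsics" (3x3 intrinsics, pixels), "k1" (the pictures are not rectified: a ray, as slopes to the right and down, at radius r is drawn at 1 + k1 r^2 times it, then the intrinsics apply), "R" (3x3) and "t" (3): a world point X has camera coordinates R X + t. Camera axes: x right, y down, z forward; pixel columns grow to the right and rows downward; lengths in m; the calibration is good to about 2 mm. A picture is of the moment at which its call begins: read the wrist's pose just before it. get_calibration takes no time and is no camera call; for the wrist camera it gives the pose at the moment of the call.
- arm.close_job(): hands the job in, once; it reports no verdict.
Trained networks look in the newest picture that a camera, given by its name, has taken for a name from the list of things; names that differ only in an ending like _2 or _b are one class to them, and where a whole thing is asked for, a point or a joint stands for the part that bears it (a point fixed in the world has none). Each returns a list of dicts, best first, with "confidence" (0 to 1); they miss things now and then, are a little off and sometimes report something else, mostly with a low value. They report only what shows in the picture. A call takes as long as a camera call.
- search_frame(camera, label): "box" ([left, top, right, bottom] in pixels, round what is visible of it).
- trace(camera, label): "region" (480x640 bool, what is visible of it) and "box" ([left, top, right, bottom] in pixels, round what is visible of it).
- tip_of(camera, label): "xy" ([column, row] in pixels: a listed point, or the origin of a listed thing).
The state is a dict: "t": time; "qpos": joint angles; "qd": joint speeds; "effort": joint torques, N m; "tcp_pos": TCP position; "orientation": TCP orientation; "ft_force": force on the tool from outside, world axes, zero at the start; "moment": the same for the moment, N m; "gripper_width": finger opening in m.
Only numpy, scipy, OpenCV 4.12 (cv2) and the standard library are available. Lean on these libraries where they do the work, as an engineer would, in place of code of your own. Each camera call takes 0.05 s, during which the arm holds its last target.

## Working session

There is one attempt and no reset: what is moved stays moved. The work goes in short steps, Python scripts to look and compute and a shell command to move; the robot and the scene stay as the last step left them, time stands still between calls to the robot, and variables do not carry over. Pictures are saved under pics/ and viewed, and the job is handed in when it is done.

```bash
ls; mkdir -p pics
python3 - <<'E'
from bench import arm,camera,get_calibration
import cv2
s=arm.sense();print(s)
for n in ["side","top","wrist"]:
    im=camera(n);cv2.imwrite(f"pics/a_{n}.png",im[:,:,::-1]);c=get_calibration(n);print(n,c)
E
```

```text
pics
{'t': 0.0, 'qpos': array([-1.29092325e+00,  2.64746419e-01,  1.60535855e+00, -8.52961520e-06,
        1.27373205e+00, -3.68955395e-02]), 'qd': array([ 0.00087941,  0.00104087, -0.00035057, -0.00036558, -0.00108301,
       -0.0006134 ]), 'effort': array([-1.38250511e-03, -5.02109599e+01, -3.56874025e+01,  7.26966793e-02,
        2.95151048e-02, -1.80519660e-04]), 'tcp_pos': array([ 0.21010121, -0.64086516,  0.30140075]), 'orientation': array([[ 3.11499259e-01, -9.50246188e-01, -6.27807278e-04],
       [-9.50243748e-01, -3.11499883e-01,  2.15478294e-03],
       [-2.24313617e-03, -7.46433496e-05, -9.99997481e-01]]), 'ft_force': array([ 0.40131765,  0.31856785, -0.59928832]), 'moment': array([-0.02869258,  0.05375482, -0.00538832]), 'gripper_width': 0.08836993332117826}
side {'intrinsics': array([[436.67077887,   0.        , 320.00515026],
       [  0.        , 436.67077887, 239.47466856],
       [  0.        ,   0.        ,   1.        ]]), 'k1': 0.03486929524867518, 'R': array([[ 9.65560892e-01, -2.60176967e-01, -3.31036793e-04],
       [-1.69830008e-01, -6.29303066e-01, -7.583768
[... 234 characters left out ...]
43565532],
       [  0.        ,   0.        ,   1.        ]]), 'k1': -0.06694889788807291, 'R': array([[ 0.00402041, -0.99997068,  0.00651782],
       [-0.98943276, -0.00492256, -0.14490885],
       [ 0.14493668, -0.00586635, -0.98942354]]), 't': array([0.01459953, 0.59080851, 0.92857312])}
wrist {'intrinsics': array([[368.98433203,   0.        , 320.94183388],
       [  0.        , 368.98433203, 236.58825726],
       [  0.        ,   0.        ,   1.        ]]), 'k1': 0.014117121334894499, 'R': array([[ 0.31025066, -0.95064905, -0.00330235],
       [-0.91880555, -0.30074633,  0.25563257],
       [-0.24401003, -0.07627596, -0.96676837]]), 't': array([-0.67349655, -0.03477352,  0.39007748])}
```

View pics/a_side.png

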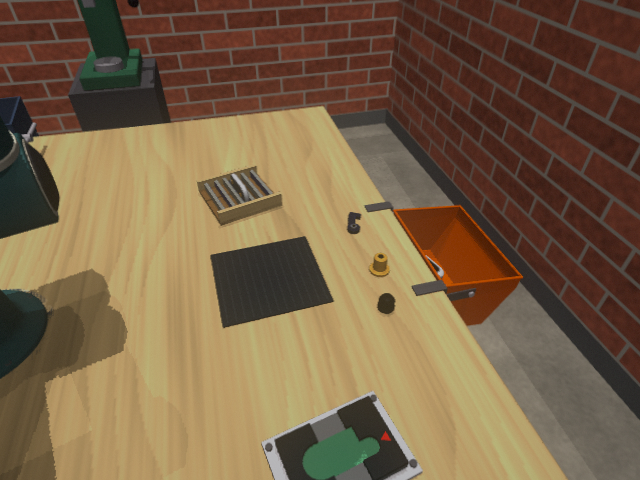

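View pics/a_top.png

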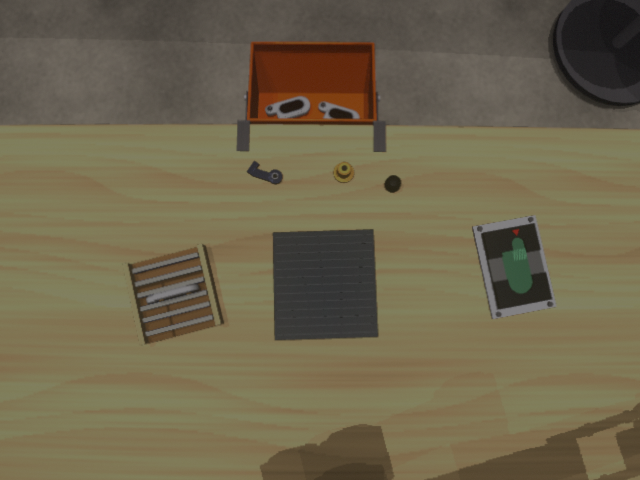

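View pics/a_wrist.png

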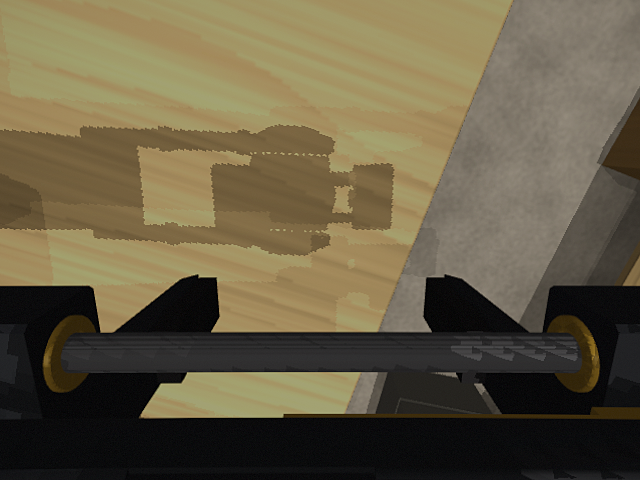

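```bash
cat > h.py <<'E'
import numpy as np,cv2
from bench import arm,camera,get_calibration,search_frame,trace,tip_of
def ray(c,uv):
    K=c["intrinsics"];d=np.array([(uv[0]-K[0,2])/K[0,0],(uv[1]-K[1,2])/K[1,1]])
    s=d.copy()
    for _ in range(20): s=d/(1+c["k1"]*(s@s))
    o=-c["R"].T@c["t"];v=c["R"].T@np.array([s[0],s[1],1]);return o,v
def onz(c,uv,z):
    o,v=ray(c,uv);return o+v*(z-o[2])/v[2]
def proj(c,X):
    X=np.atleast_2d(X);p=X@c["R"].T+c["t"];s=p[:,:2]/p[:,2:];r2=(s**2).sum(1,keepdims=True)
    s=s*(1+c["k1"]*r2);K=c["intrinsics"];return np.c_[s[:,0]*K[0,0]+K[0,2],s[:,1]*K[1,1]+K[1,2]]
def tri(obs):
    A=np.zeros((3,3));b=np.zeros(3)
    for c,uv in obs:
        o,v=ray(c,uv);v=v/np.linalg.norm(v);P=np.eye(3)-np.outer(v,v);A+=P;b+=P@o
    return np.linalg.solve(A,b)
E
python3 - <<'E'
from h import *
np.set_printoptions(precision=4,suppress=True)
Z=dict(esc_centre=.032,esc_tail=.021,rack=0,mat=0,nest=0,nest_seat=.025,nest_tail=.025,bump_stop=0,detent_housing=0,pawl=0)
for n in Z:
    ob=[]
    for cam in ["top","side"]:
        c=get_calibration(cam);r=tip_of(cam,n)[:1]
        for d in r: print(n,cam,round(d["confidence"],2),np.array(d["xy"]),onz(c,d["xy"],Z[n])); ob.append((c,d["xy"]))
    if len(ob)==2: print("   tri",tri(ob))
E
```

```text
esc_centre top 0.9 [166.1 291.8] [0.4719 0.3034 0.032 ]
esc_centre side 0.55 [239.5 186.1] [0.4729 0.2953 0.032 ]
   tri [0.4727 0.3052 0.0256]
esc_tail top 0.78 [152.2 294.3] [0.4674 0.3319 0.021 ]
esc_tail side 0.51 [231.4 183.9] [0.4562 0.3266 0.021 ]
   tri [0.4619 0.3334 0.0166]
rack top 0.87 [177.6 295.9] [0.4653 0.2907 0.    ]
rack side 0.58 [242.  199.8] [0.4736 0.2849 0.    ]
   tri [ 0.4696  0.2918 -0.0047]
mat top 0.7 [324.6 281.4] [0.4938 0.0178 0.    ]
nest top 0.91 [512.7 269. ] [ 0.5178 -0.3363  0.    ]
nest side 0.56 [338. 455.] [ 0.5224 -0.3355  0.    ]
   tri [ 0.5199 -0.336   0.0017]
nest_seat top 0.97 [515.7 266.9] [ 0.52   -0.3331  0.025 ]
nest_seat side 0.72 [342.2 446.6] [ 0.527  -0.3369  0.025 ]
   tri [ 0.5239 -0.3351  0.0212]
nest_tail top 0.91 [515.5 245.1] [ 0.5603 -0.3345  0.025 ]
nest_tail side 0.76 [370.5 445.1] [ 0.5632 -0.3446  0.025 ]
   tri [ 0.5638 -0.3395  0.0127]
bump_stop top 0.63 [391.7 185.9] [ 0.6759 -0.1095  0.    ]
bump_stop side 0.77 [385.6 306.5] [ 0.6798 -0.1109  0.    ]
   tri [ 0.6781 -0.1101 -0.0009]
pawl top 0.97 [268.7 176.6] [0.6928 0.1255 0.    ]
pawl side 0.52 [353.7 225.5] [0.698  0.1241 0.    ]
   tri [ 0.6957  0.1252 -0.0011]
```

Run:
```python
import cv2
im=cv2.imread("pics/a_top.png");cv2.imwrite("pics/z1.png",cv2.resize(im[235:355,115:235],None,fx=5,fy=5,interpolation=2))
cv2.imwrite("pics/z2.png",cv2.resize(im[205:325,460:570],None,fx=5,fy=5,interpolation=2))
im=cv2.imread("pics/a_side.png");cv2.imwrite("pics/z3.png",cv2.resize(im[155:230,185:290],None,fx=7,fy=7,interpolation=2))
```

```text
(no output)
```

View pics/z1.png

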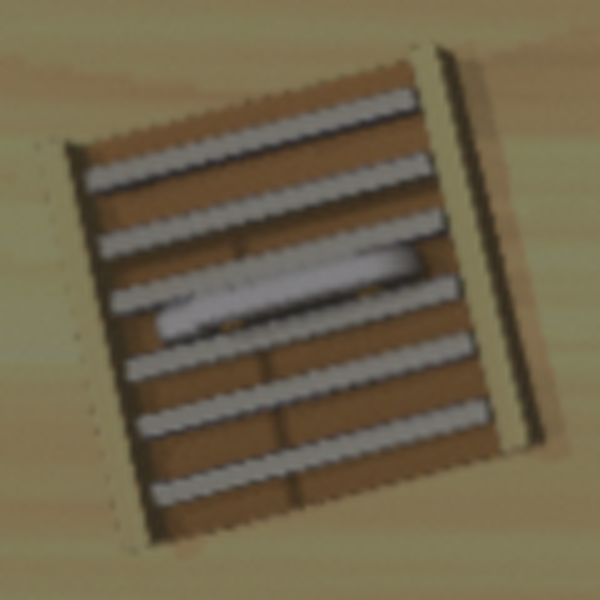

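View pics/z2.png

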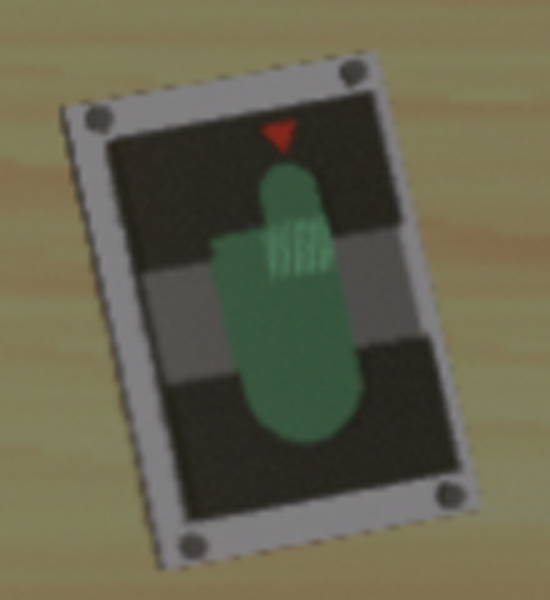

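View pics/z3.png

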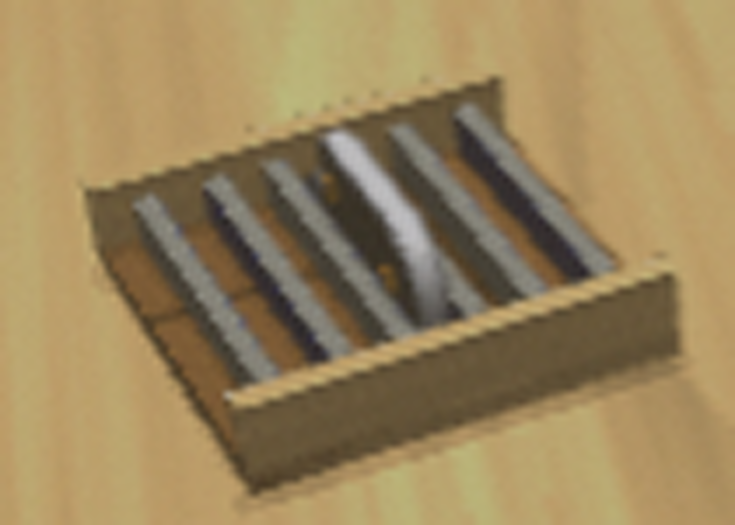

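```bash
cat >> h.py <<'E'
from scipy.spatial.transform import Rotation as Ro
from scipy.optimize import least_squares
def down(az):  # tool pointing down, jaw axis at azimuth az
    c,s=np.cos(az),np.sin(az);return np.array([[c,s,0],[s,-c,0],[0,0,-1.]])
def go(p,R=None):
    s=arm.sense();O=s["orientation"]
    d=O.T@(np.array(p)-s["tcp_pos"])*100
    r=Ro.from_matrix(O.T@(O if R is None else R)).as_rotvec()
    n=max(np.linalg.norm(d)/4.17,np.degrees(np.linalg.norm(r))/7.16)
    print("shift cm",d.round(2),"turn",r.round(4),"rows>=",round(n,1))
def yaw(a): return np.array([[np.cos(a),-np.sin(a),0],[np.sin(a),np.cos(a),0],[0,0,1]])
E
python3 - <<'E'
from h import *
np.set_printoptions(precision=4,suppress=True)
c=get_calibration("top")
f=lambda p,o:(np.array(p)+.5)/5-.5+np.array(o)
rails=[((88,181),(415,99)),((101,246),(430,166)),((113,302),(443,221)),((128,369),(460,288)),((142,427),(473,345)),((155,494),(488,410))]
xs=[58.5,33.5,12.5,-12.5,-33.5,-58.5]
P=[];U=[]
def model(q):
    x,y,a,e=q;M=yaw(a);out=[]
    for X,(L,R) in zip(xs,rails):
        for sg,u in((1,L),(-1,R)):
            out.append(proj(c,M@np.array([X/1e3,sg*e,.028])+np.array([x,y,0]))[0]-f(u,(115,235)))
    return np.ravel(out)
r=least_squares(model,[.47,.29,.24,.065]);print("rack",r.x,np.degrees(r.x[2]),np.abs(r.fun).max(),np.sqrt((r.fun**2).mean()))
# nest: Al plate corners z .008, block corners z .024
pl=[((65,105),(88,62)),((375,52),(88,-62)),((162,570),(-88,62)),((478,510),(-88,-62))]
bl=[((108,140),(72,50)),((375,93),(72,-50)),((190,520),(-72,50)),((460,470),(-72,-50))]
cut=[((287,163),(51.5,-11,)),((210,238),(29.5,23.5)),((308,443),(-51.5,0))]
def m2(q):
    x,y,a=q;M=yaw(a);out=[]
    for S,z in((pl,.008),(bl,.024)):
        for u,(X,Y) in S: out.append(proj(c,M@np.array([X/1e3,Y/1e3,z])+np.array([x,y,0]))[0]-f(u,(460,205)))
    return np.ravel(out)
r=least_squares(m2,[.52,-.335,.2]);print("nest",r.x,np.degrees(r.x[2]),r.fun)
E
```

```text
rack [0.4688 0.294  0.2543 0.0616] 14.571881398142718 0.4502130119137746 0.2631387972732669
nest [ 0.5229 -0.3353  0.1759] 10.076274306577835 [-0.7556  0.0866  0.2081 -0.2896 -0.6286  0.2246  0.2677  0.1232  1.076
 -0.8401 -0.6903 -0.5038  1.0534  0.4943 -0.5445  0.6581]
```

Run:
```python
from h import *
np.set_printoptions(precision=4,suppress=True)
s=arm.sense();c=get_calibration("wrist")
C=-c["R"].T@c["t"];print("cam in tool",s["orientation"].T@(C-s["tcp_pos"]), (c["R"]@s["orientation"]))
go([.45,-.35,.30],down(-.6)); go([.52,0,.28],down(.0));go([.47,.29,.25],down(.2543))
```

```text
cam in tool [ 0.0001 -0.0652 -0.0821] [[ 1.      0.0013  0.0016]
 [-0.0009  0.9668 -0.2557]
 [-0.0019  0.2557  0.9668]]
shift cm [-20.22 -31.86   0.27] turn [-0.    -0.    -0.654] rows>= 9.0
shift cm [-51.3  -49.41   2.27] turn [-0.    -0.    -1.254] rows>= 17.1
shift cm [-80.42 -53.69   5.27] turn [ 0.     -0.     -1.5083] rows>= 23.2
```

```bash
python3 -m handwheel '[[8.8,-2.2,-3.5,0,0,0,-0.07],[8.8,-4.4,-7,0,0,0,-0.14],[8.8,-6.6,-10.5,0,0,0,-0.21],[8.8,-8.8,-14,0,0,0,-0.28],[8.8,-11,-17.5,0,0,0,-0.35],[8.8,-13.2,-21,0.1,0,0,-0.42],[8.8,-15.4,-24.5,0.2,0,0,-0.49],[8.8,-17.6,-28,0.3,0,0,-0.56]]'
python3 - <<'E'
from h import *
go([.52,0,.28],down(.0))
E
```

```text
t: 1.82
tcp_pos: [0.4224, -0.3853, 0.3]
orientation: [[0.771, -0.637, 0.001], [-0.637, -0.771, -0.001], [0.001, 0.0, -1.0]]
ft_force: [-0.2, -0.7, 0.2]
gripper_width: 0.088
shift cm [-17.03 -35.91   1.98] turn [ 3.000e-04 -7.000e-04 -6.909e-01] rows>= 9.5
```

```bash
python3 -m handwheel '[[8.8,-1.7,-3.6,0.2,0,0,-0.07],[8.8,-3.4,-7.2,0.4,0,0,-0.14],[8.8,-5.1,-10.8,0.6,0,0,-0.21],[8.8,-6.8,-14.4,0.8,0,0,-0.28],[8.8,-8.5,-18,1,0,0,-0.35],[8.8,-10.2,-21.6,1.2,0,0,-0.42],[8.8,-11.9,-25.2,1.4,0,0,-0.49],[8.8,-13.6,-28.8,1.6,0,0,-0.56]]'
python3 - <<'E'
from h import *
go([.47,.29,.25],down(.2543))
E
```

```text
t: 2.48
tcp_pos: [0.5013, -0.0767, 0.284]
orientation: [[0.991, -0.13, 0.001], [-0.13, -0.991, -0.0], [0.001, 0.0, -1.0]]
ft_force: [-0.2, -0.0, -0.1]
gripper_width: 0.0878
shift cm [ -7.88 -35.95   3.39] turn [ 3.00e-04 -1.00e-03 -3.85e-01] rows>= 8.9
```

```bash
python3 -m handwheel '[[8.8,-0.9,-4,0.4,0,0,-0.05],[8.8,-1.8,-8,0.8,0,0,-0.1],[8.8,-2.7,-12,1.2,0,0,-0.15],[8.8,-3.6,-16,1.6,0,0,-0.2],[8.8,-4.5,-20,2,0,0,-0.25],[8.8,-5.4,-24,2.4,0,0,-0.3],[8.8,-6.3,-28,2.8,0,0,-0.35],[8.8,-7.2,-32,3.2,0,0,-0.385]]';  python3 -m handwheel '[[8.8,-0.7,-4,0.2,0,0,0],[8.8,-0.7,-4,0.2,0,0,0],[8.8,-0.7,-4,0.2,0,0,0]]'
python3 - <<'E'
from h import *
c=get_calibration("wrist");im=camera("wrist");cv2.imwrite("pics/b.png",im[:,:,::-1])
np.savez("b.npz",im=im,**c)
for n in["esc_centre","esc_tail","rack"]:
    r=tip_of("wrist",n)[:2]
    for d in r: print(n,d,onz(c,d["xy"],dict(esc_centre=.032,esc_tail=.021,rack=0)[n]))
go([.47,.29,.25],down(.2543))
E
```

```text
t: 3.15
tcp_pos: [0.472, 0.2503, 0.2519]
orientation: [[0.968, 0.251, 0.001], [0.251, -0.968, 0.0], [0.001, -0.0, -1.0]]
ft_force: [1.2, -0.4, -0.6]
gripper_width: 0.0879
t: 3.4
tcp_pos: [0.4548, 0.287, 0.2495]
orientation: [[0.968, 0.253, -0.0], [0.253, -0.968, -0.0], [-0.001, 0.0, -1.0]]
ft_force: [0.5, -0.7, -0.1]
gripper_width: 0.088
esc_centre {'xy': [337.7, 222.5], 'confidence': 0.57} [0.46822954 0.28908143 0.032     ]
esc_tail {'xy': [338.7, 170.8], 'confidence': 0.96} [0.45857885 0.32947823 0.021     ]
rack {'xy': [336.3, 210.1], 'confidence': 0.57} [0.46715292 0.29341001 0.        ]
shift cm [ 1.47 -0.24 -0.01] turn [ 0.0003 -0.0003 -0.0049] rows>= 0.4
```

View pics/b.png

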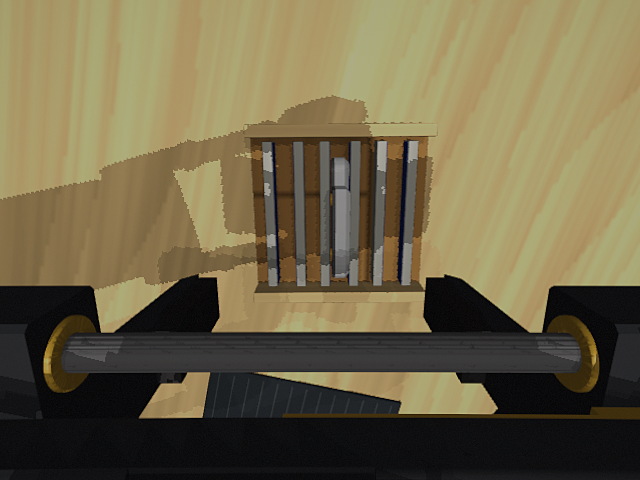

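Run:
```python
from h import *
np.set_printoptions(precision=4,suppress=True)
d=np.load("b.npz");c={k:d[k] for k in("intrinsics","R","t")};c["k1"]=float(d["k1"])
rk=np.array([.4688,.294,0]);M=yaw(.2543)
for n,u,z in[("step y28",(342,188),.054),("tail y50",(340,157),.03),("round y-50",(341,278),.032),("top mid",(342,215),.054),("top low",(343,250),.054)]:
    print(n,M.T@(onz(c,u,z)-rk)*1e3)
for n,u in[("r1t",(268,142)),("r1b",(272,286)),("r3t",(324.5,142)),("r3b",(325,286)),("r4t",(355,142)),("r4b",(354,286)),("r6t",(412,142)),("r6b",(406.5,286))]:
    print(n,M.T@(onz(c,u,.028)-rk)*1e3)
im=d["im"][:,:,::-1];cv2.imwrite("pics/b2.png",cv2.resize(im[115:305,240:440],None,fx=3,fy=3,interpolation=2))
```

```text
step y28 [ 0.1338 26.8134 54.    ]
tail y50 [-0.4824 48.517  30.    ]
round y-50 [  1.624  -53.7464  32.    ]
top mid [ 0.4346  6.1536 54.    ]
top low [  1.6234 -21.8308  54.    ]
r1t [-57.8667  60.0846  28.    ]
r1b [-58.8604 -62.8088  28.    ]
r3t [-12.881   60.1018  28.    ]
r3b [-12.1483 -62.8063  28.    ]
r4t [11.4012 60.0912 28.    ]
r4b [ 13.408  -62.7934  28.    ]
r6t [56.722  60.0338 28.    ]
r6b [ 59.6139 -62.7495  28.    ]
```

View pics/b2.png

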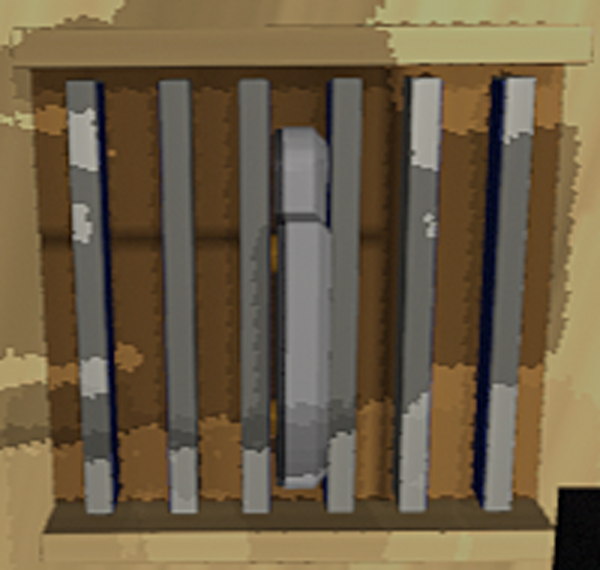

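Run:
```python
from h import *
go([.469,.2933,.15],down(.26));go([.469,.2933,.0975],down(.26))
```

```text
shift cm [ 1.45 -0.59  9.99] turn [ 0.0003 -0.0003 -0.0106] rows>= 2.4
shift cm [ 1.45 -0.59 15.24] turn [ 0.0003 -0.0003 -0.0106] rows>= 3.7
```

```bash
python3 -m handwheel '[[6,0.8,-0.3,3,0,0,-0.01],[6,1.45,-0.6,6.5,0,0,-0.01],[6,1.45,-0.6,10,0,0,-0.01],[6,1.45,-0.6,10,0,0,-0.01],[6,1.45,-0.6,10,0,0,-0.01]]' 25
python3 - <<'E'
from h import *
c=get_calibration("wrist");im=camera("wrist");cv2.imwrite("pics/c.png",im[:,:,::-1])
go([.469,.2933,.0975],down(.26))
E
```

```text
t: 4.02
tcp_pos: [0.4674, 0.2924, 0.1479]
orientation: [[0.967, 0.256, -0.005], [0.256, -0.967, -0.003], [-0.005, 0.002, -1.0]]
ft_force: [0.3, -0.4, 0.4]
gripper_width: 0.0604
shift cm [0.01 0.02 5.26] turn [ 0.0003  0.0009 -0.0009] rows>= 1.3
```

View pics/c.png

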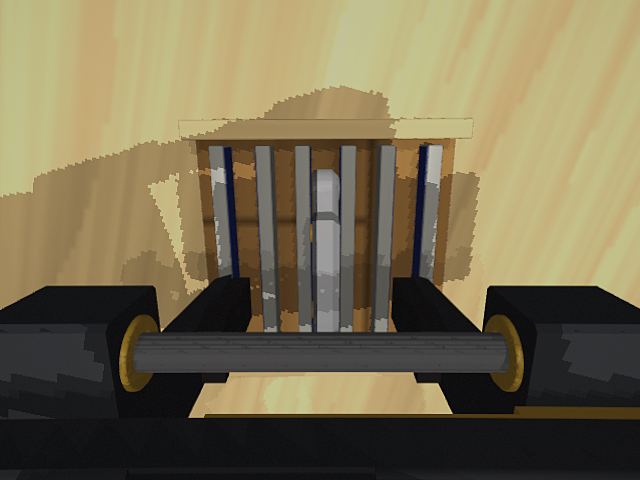

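```bash
python3 -m handwheel '[[6,0,0,2,0,0,0],[6,0,0,4,0,0,0],[6,0,0,5.2,0,0,0],[6,0,0,5.2,0,0,0],[3,0,0,5.2,0,0,0],[1,0,0,5.2,0,0,0],[1,0,0,5.2,0,0,0],[1,0,0,5.2,0,0,0]]' 25; python3 -m handwheel '[[1,0,0,0,0,0,0],[1,0,0,0,0,0,0]]'
```

```text
t: 4.73
tcp_pos: [0.4693, 0.2951, 0.0991]
orientation: [[0.966, 0.258, 0.002], [0.258, -0.966, 0.001], [0.002, -0.001, -1.0]]
ft_force: [0.4, -0.0, -0.2]
gripper_width: 0.0355
t: 4.9
tcp_pos: [0.4687, 0.2948, 0.0983]
orientation: [[0.966, 0.258, 0.001], [0.258, -0.966, 0.0], [0.001, -0.0, -1.0]]
ft_force: [-0.6, -0.6, 0.1]
gripper_width: 0.0221
```

```bash
python3 -m handwheel '[[1,0,0,0,0,0,0],[1,0,0,0,0,0,0],[1,0,0,0,0,0,0]]' 30;python3 -m handwheel '[[1,0,0,-1,0,0,0],[1,0,0,-3,0,0,0],[1,0,0,-6,0,0,0],[1,0,0,-6,0,0,0]]' 30
python3 - <<'E'
from h import *
im=camera("wrist");cv2.imwrite("pics/d.png",im[:,:,::-1])
E
```

```text
t: 5.15
tcp_pos: [0.4685, 0.2947, 0.0979]
orientation: [[0.966, 0.258, 0.0], [0.258, -0.966, 0.0], [0.0, -0.0, -1.0]]
ft_force: [0.4, -0.5, 2.2]
gripper_width: 0.0138
t: 5.48
tcp_pos: [0.4713, 0.2963, 0.1633]
orientation: [[0.966, 0.258, 0.008], [0.258, -0.966, 0.004], [0.008, -0.002, -1.0]]
ft_force: [1.4, 0.6, -0.3]
gripper_width: 0.0137
```

View pics/d.png

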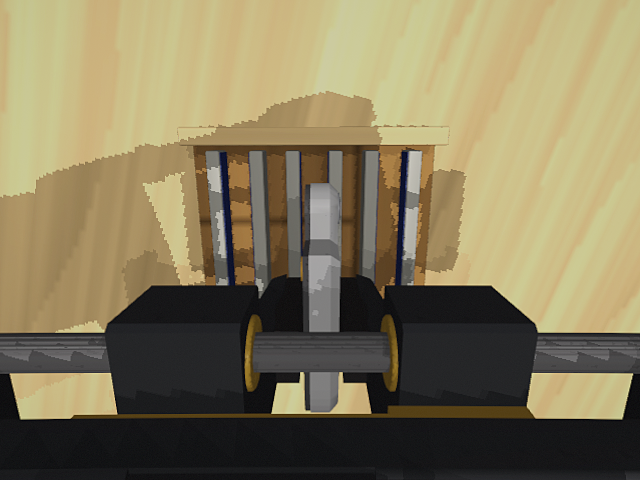

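```bash
cat >> h.py <<'E'
def tilt(az,th): # tool x raised by th
    x=np.array([np.cos(az)*np.cos(th),np.sin(az)*np.cos(th),np.sin(th)]);z=np.array([np.cos(az)*np.sin(th),np.sin(az)*np.sin(th),-np.cos(th)])
    return np.c_[x,np.cross(z,x),z]
E
python3 - <<'E'
from h import *
print(arm.sense()["tcp_pos"])
go([.505,.018,.15],tilt(0,np.radians(35)))
E
```

```text
[0.47057688 0.29586972 0.16129838]
shift cm [-3.85 27.74  1.05] turn [-0.0823  0.6008  0.2519] rows>= 6.7
```

```bash
python3 -m handwheel '[[1,-0.5,3.5,0.1,0,0,0.03],[1,-1,7,0.2,-0.01,0.09,0.06],[1,-1.5,10.5,0.4,-0.02,0.18,0.09],[1,-1.9,14,0.5,-0.035,0.27,0.12],[1,-2.4,17.5,0.6,-0.05,0.36,0.15],[1,-2.9,21,0.8,-0.06,0.44,0.18],[1,-3.4,24.5,0.9,-0.07,0.52,0.22],[1,-3.85,27.7,1.05,-0.082,0.6,0.252]]';python3 -m handwheel '[[1,0,0,0,0,0,0],[1,0,0,0,0,0,0]]'
python3 - <<'E'
from h import *
go([.505,.018,.084],tilt(0,np.radians(35)))
im=camera("side");cv2.imwrite("pics/e.png",im[:,:,::-1])
E
```

```text
t: 6.2
tcp_pos: [0.5012, 0.0153, 0.1462]
orientation: [[0.822, -0.002, 0.569], [0.001, -1.0, -0.005], [0.569, 0.004, -0.822]]
ft_force: [0.1, 1.5, -1.8]
gripper_width: 0.0136
t: 6.37
tcp_pos: [0.5001, 0.0153, 0.1447]
orientation: [[0.826, -0.004, 0.564], [-0.002, -1.0, -0.005], [0.564, 0.003, -0.826]]
ft_force: [-0.3, -0.3, -0.8]
gripper_width: 0.0137
shift cm [-3.02 -0.29  5.29] turn [ 0.0047  0.0122 -0.0019] rows>= 1.5
```

View pics/e.png

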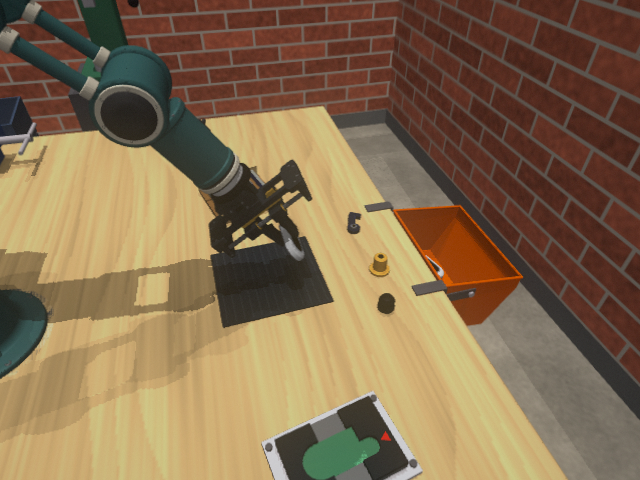

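```bash
python3 -m handwheel '[[1,-1.5,0,2.6,0,0,0],[1,-2.5,0,4.3,0,0.01,0],[1,-3,-0.3,5.3,0,0.01,0],[1,-3,-0.3,5.3,0,0.01,0],[1,-3,-0.3,5.3,0,0.01,0]]';python3 - <<'E'
from h import *
s=arm.sense();O=s["orientation"];print(s["tcp_pos"], (s["tcp_pos"]+O@[-.007,0,.088]))
go([.505,.018,.080])
im=camera("side");cv2.imwrite("pics/f.png",cv2.resize(im[130:360,150:450],None,fx=2.6,fy=2.6)[:,:,::-1])
E
```

```text
t: 6.83
tcp_pos: [0.5081, 0.0213, 0.0858]
orientation: [[0.819, 0.003, 0.574], [0.004, -1.0, -0.001], [0.574, 0.003, -0.819]]
ft_force: [0.3, -0.3, -0.9]
gripper_width: 0.0137
[0.50806335 0.02132933 0.08579988] [0.5528483  0.02121913 0.0097256 ]
shift cm [-0.59  0.33  0.3 ] turn [0. 0. 0.] rows>= 0.2
```

View pics/f.png

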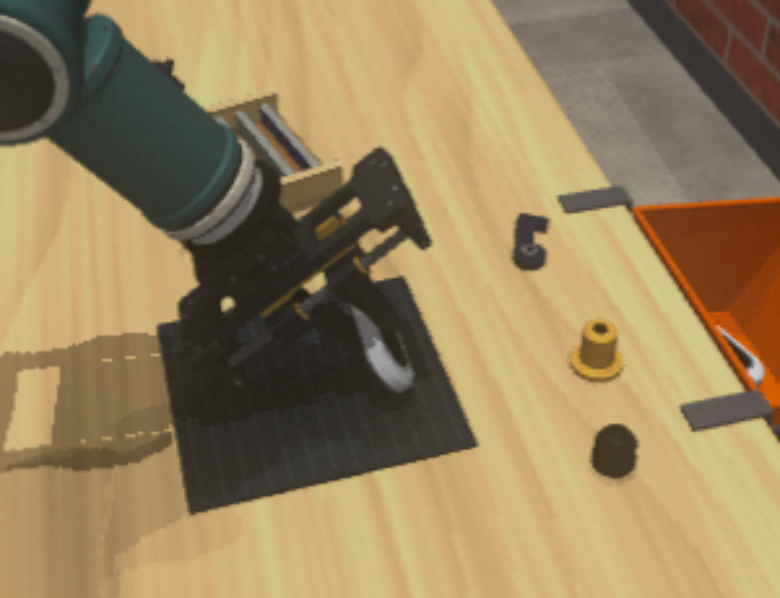

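```bash
python3 -m handwheel '[[1,-0.17,0,0.25,0,0,0],[1,-0.28,0,0.4,0,0,0],[1,-0.28,0,0.4,0,0,0]]'; python3 -m handwheel '[[1,-0.06,0,0.08,0,0,0],[1,-0.06,0,0.08,0,0,0]]'
```

```text
t: 7.13
tcp_pos: [0.5092, 0.0204, 0.083]
orientation: [[0.816, 0.001, 0.578], [0.003, -1.0, -0.002], [0.578, 0.003, -0.816]]
ft_force: [-0.3, 0.1, -1.4]
gripper_width: 0.014
t: 7.3
tcp_pos: [0.509, 0.0202, 0.0819]
orientation: [[0.816, 0.001, 0.578], [0.002, -1.0, -0.002], [0.578, 0.003, -0.816]]
ft_force: [-0.2, -0.5, -1.8]
gripper_width: 0.0137
```

```bash
python3 -m handwheel '[[1,-0.06,0,0.08,0,0,0],[1,-0.06,0,0.08,0,0,0]]'; python3 -m handwheel '[[1,-0.06,0,0.08,0,0,0],[1,-0.06,0,0.08,0,0,0]]'
```

```text
t: 7.47
tcp_pos: [0.5087, 0.02, 0.0806]
orientation: [[0.816, 0.0, 0.577], [0.002, -1.0, -0.002], [0.577, 0.003, -0.816]]
ft_force: [0.3, 0.8, -1.6]
gripper_width: 0.0135
t: 7.63
tcp_pos: [0.5088, 0.02, 0.0796]
orientation: [[0.816, 0.0, 0.578], [0.002, -1.0, -0.003], [0.578, 0.003, -0.816]]
ft_force: [-1.0, 1.0, -1.0]
gripper_width: 0.0137
```

```bash
python3 -m handwheel '[[1,-0.06,0,0.08,0,0,0],[1,-0.06,0,0.08,0,0,0]]'; python3 -m handwheel '[[1,-0.06,0,0.08,0,0,0],[1,-0.06,0,0.08,0,0,0]]'
python3 - <<'E'
from h import *
im=camera("side");cv2.imwrite("pics/g.png",cv2.resize(im[210:320,230:370],None,fx=5,fy=5)[:,:,::-1])
E
```

```text
t: 7.8
tcp_pos: [0.5089, 0.0199, 0.0793]
orientation: [[0.816, -0.0, 0.579], [0.002, -1.0, -0.003], [0.579, 0.003, -0.816]]
ft_force: [-9.9, -0.6, 12.0]
gripper_width: 0.0135
t: 7.97
tcp_pos: [0.5092, 0.0199, 0.0792]
orientation: [[0.815, -0.0, 0.58], [0.002, -1.0, -0.003], [0.58, 0.003, -0.815]]
ft_force: [-16.8, -0.6, 23.1]
gripper_width: 0.0136
```

View pics/g.png

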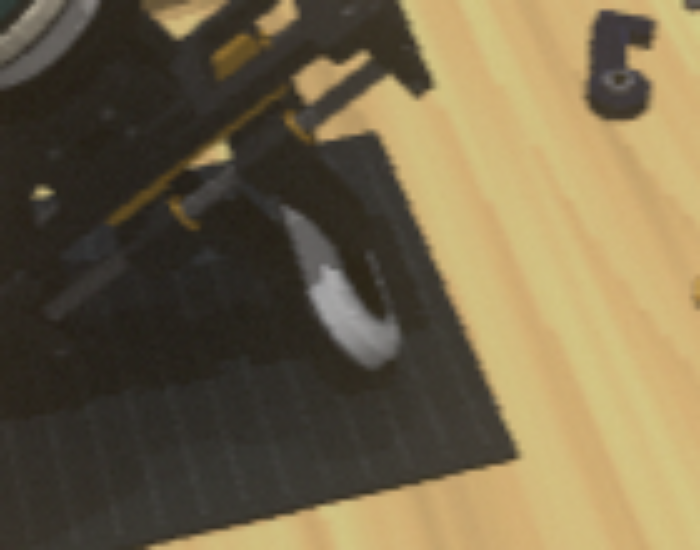

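```bash
python3 -m handwheel '[[1,0.09,0,-0.12,0,0,0],[1,0.09,0,-0.12,0,0,0]]'; python3 -m handwheel '[[2.6,0,0,0,0,0,0],[2.6,0,0,0,0,0,0],[2.6,0,0,0,0,0,0],[2.6,0,0,0,0,0,0]]'
python3 - <<'E'
from h import *
im=camera("side");cv2.imwrite("pics/h.png",cv2.resize(im[210:320,230:370],None,fx=5,fy=5)[:,:,::-1])
E
```

```text
t: 8.18
tcp_pos: [0.5089, 0.0199, 0.0795]
orientation: [[0.816, 0.001, 0.578], [0.003, -1.0, -0.003], [0.578, 0.004, -0.816]]
ft_force: [-0.7, -0.1, 3.2]
gripper_width: 0.0139
t: 8.52
tcp_pos: [0.5079, 0.0198, 0.0779]
orientation: [[0.818, -0.0, 0.576], [0.002, -1.0, -0.003], [0.576, 0.003, -0.818]]
ft_force: [0.6, -0.7, 0.2]
gripper_width: 0.0259
```

View pics/h.png

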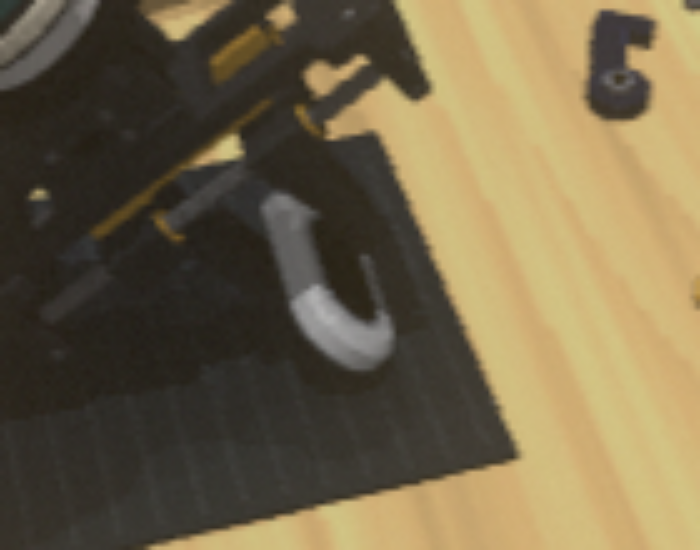

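```bash
python3 -m handwheel '[[2.6,-0.41,0,-0.29,0,0,0],[2.6,-0.82,0,-0.58,0,0,0],[2.6,-1.23,0,-0.86,0,0,0],[2.6,-1.64,0,-1.15,0,0,0],[2.6,-1.64,0,-1.15,0,0,0]]'
python3 - <<'E'
from h import *
im=camera("side");cv2.imwrite("pics/i.png",cv2.resize(im[210:320,230:370],None,fx=5,fy=5)[:,:,::-1])
E
```

```text
t: 8.98
tcp_pos: [0.4861, 0.0199, 0.0773]
orientation: [[0.819, 0.0, 0.574], [0.002, -1.0, -0.002], [0.574, 0.003, -0.819]]
ft_force: [-1.7, -0.3, -0.5]
gripper_width: 0.0266
```

View pics/i.png

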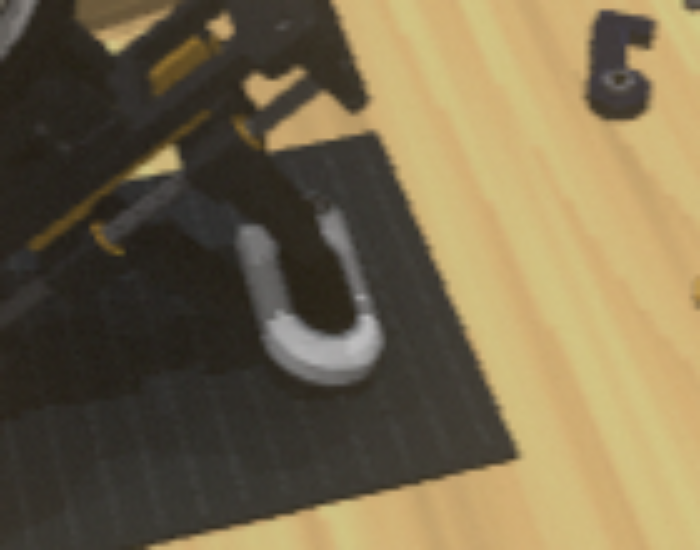

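```bash
python3 -m handwheel '[[2.6,-0.41,0,-0.29,0,0,0],[2.6,-0.82,0,-0.58,0,0,0],[2.6,-1.23,0,-0.86,0,0,0],[2.6,-1.23,0,-0.86,0,0,0]]'
python3 - <<'E'
from h import *
im=camera("side");cv2.imwrite("pics/j.png",cv2.resize(im[210:320,230:370],None,fx=5,fy=5)[:,:,::-1])
E
```

```text
t: 9.37
tcp_pos: [0.4717, 0.0199, 0.0776]
orientation: [[0.818, 0.0, 0.575], [0.002, -1.0, -0.002], [0.575, 0.003, -0.818]]
ft_force: [-0.5, -0.9, 0.1]
gripper_width: 0.0257
```

View pics/j.png

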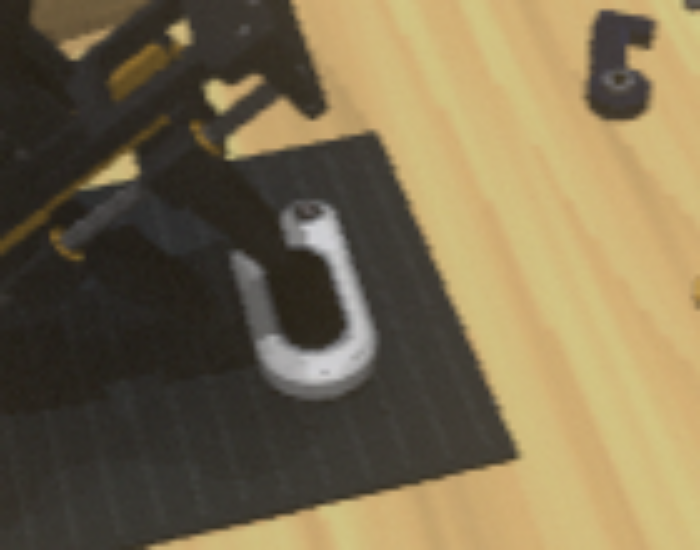

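```bash
python3 -m handwheel '[[2.6,-0.41,0,-0.29,0,0,0],[2.6,-0.82,0,-0.58,0,0,0],[2.6,-1.23,0,-0.86,0,0,0],[2.6,-2.05,0,-1.44,0,0,0],[2.6,-2.87,0,-2.01,0,0,0],[2.6,-2.87,0,-2.01,0,0,0]]'
python3 - <<'E'
from h import *
im=camera("side");cv2.imwrite("pics/k.png",cv2.resize(im[210:320,230:370],None,fx=5,fy=5)[:,:,::-1])
go(arm.sense()["tcp_pos"]+[0,0,.14],tilt(0,0))
E
```

```text
t: 9.92
tcp_pos: [0.457, 0.0213, 0.0823]
orientation: [[0.826, 0.0, 0.563], [0.003, -1.0, -0.004], [0.563, 0.005, -0.826]]
ft_force: [0.7, 0.6, 0.2]
gripper_width: 0.0257
shift cm [  7.89   0.07 -11.56] turn [ 0.0047 -0.5988  0.0018] rows>= 4.8
```

View pics/k.png

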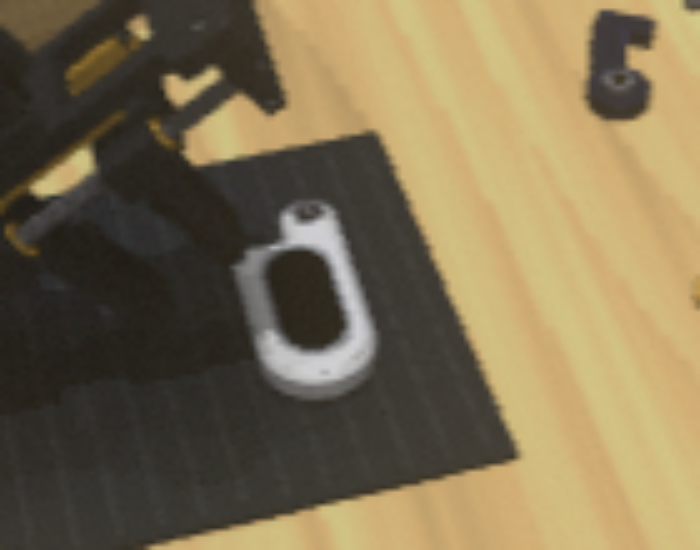

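```bash
python3 -m handwheel '[[2.6,1.1,0,-1.7,0,0,0],[2.6,2.8,0,-4.1,0,0,0],[4,5,0,-7,0,-0.1,0],[6,7.5,0,-9,0,-0.2,0],[6.5,9.5,0,-10,0,-0.3,0],[6.5,10.5,0,-11,0,-0.4,0],[6.5,11.5,0,-11.5,0,-0.5,0],[6.5,11.5,0,-11.5,0,-0.6,0]]';python3 -m handwheel '[[6.5,0,0,0,0,0,0],[6.5,0,0,0,0,0,0]]'
python3 - <<'E'
from h import *
go([.53,.02,.22],down(0))
E
```

```text
t: 10.63
tcp_pos: [0.4907, 0.0228, 0.246]
orientation: [[1.0, 0.001, 0.002], [0.001, -1.0, -0.001], [0.002, 0.001, -1.0]]
ft_force: [-0.0, 0.0, -0.3]
gripper_width: 0.0637
t: 10.8
tcp_pos: [0.4882, 0.0225, 0.2409]
orientation: [[1.0, 0.0, -0.001], [0.0, -1.0, -0.002], [-0.001, 0.002, -1.0]]
ft_force: [-0.6, 0.1, -1.2]
gripper_width: 0.065
shift cm [4.19 0.24 2.08] turn [0.0023 0.0011 0.0004] rows>= 1.1
```

```bash
python3 -m handwheel '[[6.5,2.4,0.2,1,0,0,0],[6.5,4.2,0.2,2,0,0,0],[6.5,4.2,0.2,2,0,0,0],[6.5,4.2,0.2,2,0,0,0]]'
python3 - <<'E'
from h import *
np.set_printoptions(precision=4,suppress=True)
for cam in["wrist","top","side"]:
    c=get_calibration(cam);im=camera(cam);cv2.imwrite(f"pics/l_{cam}.png",im[:,:,::-1])
    for n in["esc_centre","esc_tail"]:
        for d in tip_of(cam,n)[:1]: print(cam,n,d,onz(c,d["xy"],.011))
    for d in trace(cam,"esc_centre")[:1]:
        m=d["region"].astype(np.uint8);k=cv2.findContours(m,0,1)[0];k=max(k,key=cv2.contourArea)[:,0]
        P=np.array([onz(c,u,.012)[:2] for u in k]);np.save(f"l_{cam}.npy",P);print(cam,d["confidence"],cv2.minAreaRect((P*1e3).astype(np.float32)))
s=arm.sense();print(s["tcp_pos"])
E
```

```text
t: 11.13
tcp_pos: [0.5277, 0.0201, 0.22]
orientation: [[1.0, -0.0, -0.004], [-0.0, -1.0, -0.003], [-0.004, 0.003, -1.0]]
ft_force: [-1.1, 0.6, -0.3]
gripper_width: 0.0648
wrist esc_centre {'xy': [330.6, 227.5], 'confidence': 0.59} [0.5342 0.0157 0.011 ]
wrist esc_tail {'xy': [547.9, 81.0], 'confidence': 0.62} [0.6914 0.1249 0.011 ]
wrist 0.92 ((531.9608154296875, 17.035831451416016), (100.0184097290039, 44.268775939941406), 89.97711944580078)
top esc_tail {'xy': [516.9, 245.3], 'confidence': 0.22} [ 0.5615 -0.3423  0.011 ]
side esc_centre {'xy': [292.9, 270.0], 'confidence': 0.97} [0.5372 0.0122 0.011 ]
side esc_tail {'xy': [290.7, 254.4], 'confidence': 0.97} [0.5424 0.0566 0.011 ]
side 0.84 ((531.9474487304688, 15.195396423339844), (108.39225006103516, 47.00318145751953), 89.09596252441406)
[0.5295 0.0198 0.2219]
```

View pics/l_wrist.png

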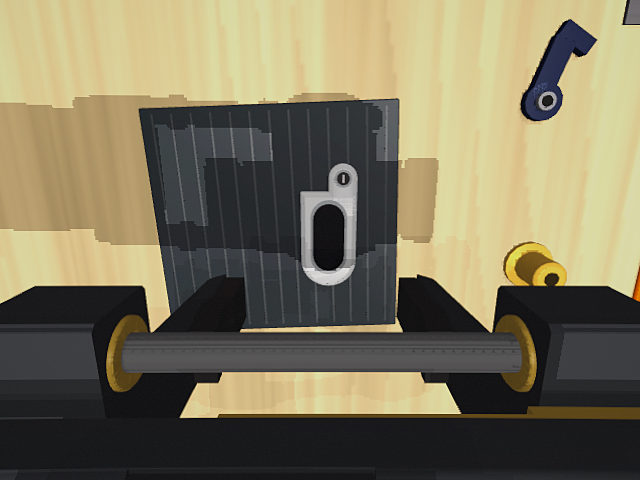

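View pics/l_side.png

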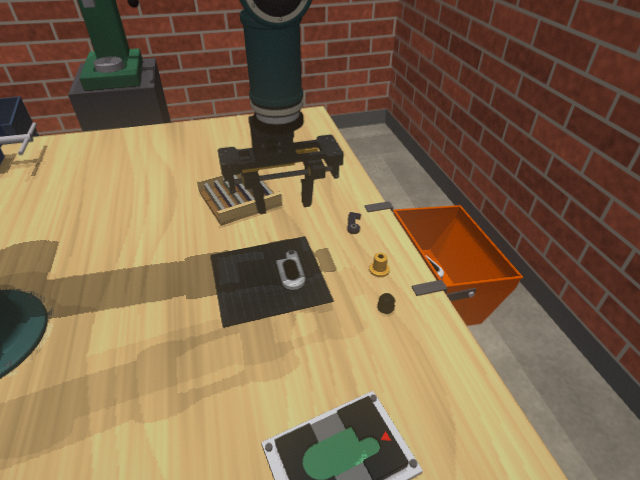

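```bash
cat >> h.py <<'E'
def outline(off=0.):
    # plate outline in plate (y,z) mm, as dense polyline
    t=np.linspace(0,1,60);P=[]
    seg=lambda a,b:P.append(np.array(a)+(np.array(b)-np.array(a))*t[:,None])
    r=22.;seg((-28,22),(28,22));seg((28,22),(28,0));seg((28,0),(39,0))
    a=np.linspace(np.pi/2,-np.pi/2,60);P.append(np.c_[39+11*np.cos(a),-11+11*np.sin(a)])
    seg((39,-22),(-28,-22));a=np.linspace(-np.pi/2,-1.5*np.pi,90);P.append(np.c_[-28+22*np.cos(a),22*np.sin(a)])
    return np.vstack(P)/1e3
def fit_outline(P,x0):
    from scipy.spatial import cKDTree
    L=outline()
    def res(q):
        c,s=np.cos(q[2]),np.sin(q[2]);M=np.array([[c,-s],[s,c]])
        W=(L*(1+q[3]))@M.T+q[:2];return cKDTree(W).query(P)[0]
    return least_squares(res,list(x0)+[0.],loss="soft_l1",f_scale=.001,x_scale=[.01,.01,.1,.02])
E
python3 - <<'E'
from h import *
np.set_printoptions(precision=4,suppress=True)
for cam in["wrist","side"]:
    r=fit_outline(np.load(f"l_{cam}.npy"),[.532,.017,1.57]);print(cam,r.x,np.degrees(r.x[2]),np.sqrt((r.fun**2).mean()))
    a=r.x[2]
    if cam=="wrist": go([r.x[0],r.x[1],.12],down(a-np.pi/2))
E
```

```text
wrist [ 0.5319  0.0167  1.5654 -0.0034] 89.69010048526108 0.00057388297101883
shift cm [ 0.25  0.27 10.19] turn [0.0043 0.0014 0.0048] rows>= 2.4
side [0.5317 0.0155 1.5602 0.0547] 89.39406260403852 0.0010688147746467837
```

```bash
python3 -m handwheel '[[6.5,0.25,0.25,4,0,0,0.005],[6.5,0.25,0.25,8,0,0,0.005],[6.5,0.25,0.25,10.2,0,0,0.005],[6.5,0.25,0.25,10.2,0,0,0.005],[6.5,0.25,0.25,10.2,0,0,0.005]]'
python3 - <<'E'
from h import *
go([.5319,.0164,.0715],down(-.006))
im=camera("wrist");cv2.imwrite("pics/m.png",im[:,:,::-1])
E
```

```text
t: 12.15
tcp_pos: [0.5307, 0.0169, 0.1185]
orientation: [[1.0, -0.006, -0.005], [-0.006, -1.0, -0.004], [-0.005, 0.004, -1.0]]
ft_force: [0.4, 0.4, 0.1]
gripper_width: 0.065
shift cm [0.14 0.03 4.7 ] turn [0.0043 0.0055 0.0003] rows>= 1.1
```

View pics/m.png

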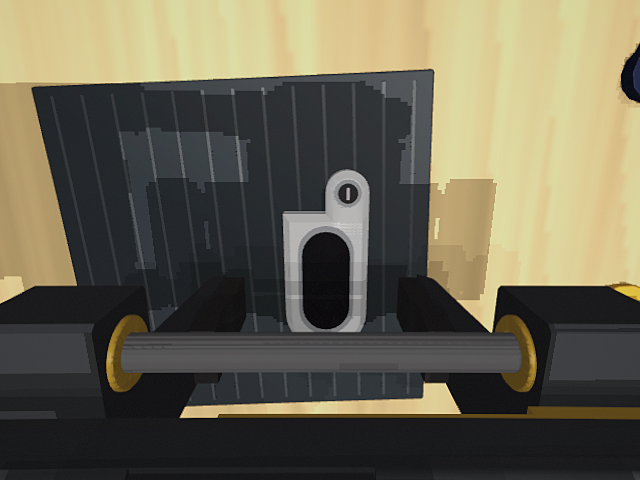

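```bash
python3 -m handwheel '[[6.5,0.15,0,2,0.004,0.005,0],[6.5,0.15,0,4,0.004,0.005,0],[6.5,0.15,0,4.4,0.004,0.005,0],[6.5,0.15,0,4.4,0.004,0.005,0],[6.5,0.15,0,4.4,0.004,0.005,0]]'
python3 - <<'E'
from h import *
go([.5319,.0164,.071],down(-.006))
E
```

```text
t: 12.62
tcp_pos: [0.5345, 0.0167, 0.0775]
orientation: [[1.0, -0.006, 0.006], [-0.006, -1.0, -0.0], [0.006, 0.0, -1.0]]
ft_force: [0.2, 0.3, 0.0]
gripper_width: 0.0649
shift cm [-0.27  0.03  0.65] turn [ 0.0003 -0.0057  0.0004] rows>= 0.2
```

```bash
python3 -m handwheel '[[6.5,0,0,0.2,0,0,0],[6.5,0,0,0.2,0,0,0],[6.5,0,0,0.2,0,0,0]]'
python3 - <<'E'
from h import *
go([.5319,.0164,.071],down(-.006))
E
```

```text
t: 12.87
tcp_pos: [0.534, 0.0167, 0.0748]
orientation: [[1.0, -0.006, 0.005], [-0.006, -1.0, -0.0], [0.005, 0.0, -1.0]]
ft_force: [-0.2, 0.4, -0.6]
gripper_width: 0.0651
shift cm [-0.21  0.03  0.38] turn [ 0.0003 -0.005   0.0004] rows>= 0.1
```

```bash
python3 -m handwheel '[[6.5,-0.2,0,0.35,0,-0.005,0],[6.5,-0.2,0,0.35,0,-0.005,0],[6.5,-0.2,0,0.35,0,-0.005,0]]'
python3 - <<'E'
from h import *
go([.5319,.0164,.071],down(-.006))
E
```

```text
t: 13.12
tcp_pos: [0.5309, 0.0167, 0.07]
orientation: [[1.0, -0.006, -0.002], [-0.006, -1.0, -0.0], [-0.002, 0.0, -1.0]]
ft_force: [0.0, -1.2, -0.2]
gripper_width: 0.0651
shift cm [ 0.1   0.03 -0.1 ] turn [0.0003 0.0024 0.0003] rows>= 0.0
```

Good. Close.

```bash
python3 -m handwheel '[[5.5,0,0,-0.05,0,0,0],[5,0,0,-0.05,0,0,0],[4.6,0,0,-0.05,0,0,0],[4,0,0,-0.05,0,0,0],[4,0,0,-0.05,0,0,0],[4,0,0,-0.05,0,0,0]]' 25;  python3 -m handwheel '[[4,0,0,0,0,0,0],[4,0,0,0,0,0,0]]'
```

```text
t: 13.62
tcp_pos: [0.5315, 0.0167, 0.0708]
orientation: [[1.0, -0.006, -0.001], [-0.006, -1.0, -0.0], [-0.001, 0.0, -1.0]]
ft_force: [0.6, 0.1, -0.4]
gripper_width: 0.0439
t: 13.78
tcp_pos: [0.5315, 0.0167, 0.0708]
orientation: [[1.0, -0.006, -0.001], [-0.006, -1.0, -0.0], [-0.001, 0.0, -1.0]]
ft_force: [1.0, -0.1, -1.1]
gripper_width: 0.0435
```

```bash
python3 -m handwheel '[[4,0,0,-1,0,0,0],[4,0,0,-4,0,0,0],[4,0,0,-8,0,0,0],[4,0,0,-11,0,0,0],[4,0,0,-14,0,0,0],[4,0,0,-15,0,0,0],[4,0,0,-15,0,0,0]]'
python3 - <<'E'
from h import *
np.set_printoptions(precision=4,suppress=True)
print(arm.sense()["gripper_width"])
c=get_calibration("wrist");im=camera("wrist");cv2.imwrite("pics/n.png",im[:,:,::-1])
s=arm.sense()
for n in["esc_centre","esc_tail"]:
    for d in tip_of("wrist",n)[:1]: print(n,d, s["orientation"].T@(onz(c,d["xy"],s["tcp_pos"][2]-.053)-s["tcp_pos"]))
go([.523,-.335,.22],down(-1.395))
E
```

```text
t: 14.37
tcp_pos: [0.5335, 0.0167, 0.2245]
orientation: [[1.0, -0.006, 0.005], [-0.006, -1.0, -0.0], [0.005, 0.0, -1.0]]
ft_force: [0.5, -0.7, -1.9]
gripper_width: 0.044
0.04399473619842604
esc_centre {'xy': [319.7, 302.0], 'confidence': 0.89} [ 0.0009 -0.0015  0.053 ]
esc_tail {'xy': [349.1, 207.9], 'confidence': 0.79} [ 0.0121 -0.0401  0.053 ]
shift cm [-0.51 35.18 -0.12] turn [0.0039 0.0042 1.3893] rows>= 11.1
```

View pics/n.png

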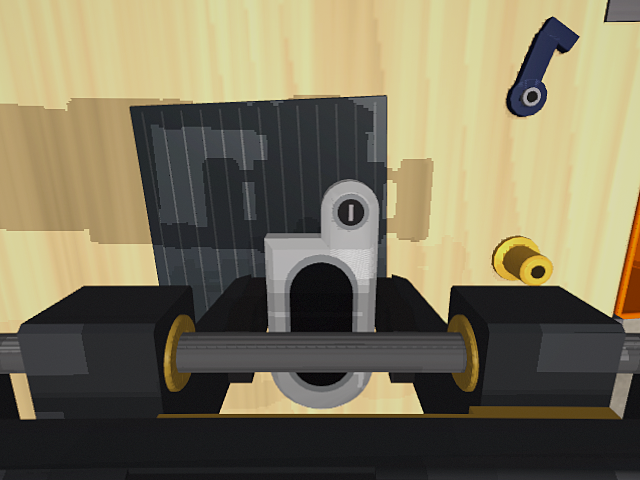

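```bash
python3 - <<'E'
from h import *
np.set_printoptions(precision=4,suppress=True)
c=get_calibration("wrist");s=arm.sense()
for n,u,h in[("key",(350.5,212),.0528),("step",(293,235),.0528),("tailend",(350,180.5),.0528),("round",(322,408),.0528)]:
    print(n,1e3*(s["orientation"].T@(onz(c,u,s["tcp_pos"][2]-h)-s["tcp_pos"])))
E
python3 -m handwheel '[[4,0,2.9,0,0,0,0.115],[4,0,5.8,0,0,0,0.23],[4,0,8.7,0,0,0,0.345],[4,0,11.6,0,0,0,0.46],[4,-0.1,14.5,0,0,0,0.575],[4,-0.2,17.4,0,0,0,0.69],[4,-0.3,20.3,0,0,0,0.805],[4,-0.3,23.2,0,0,0,0.92]]'
python3 - <<'E'
from h import *
go([.523,-.335,.22],down(-1.395))
E
```

```text
key [ 10.7582 -39.1537  52.731 ]
step [-10.7774 -30.3314  52.8476]
tailend [ 10.353  -50.7736  52.7293]
round [ 0.1256 46.3251 52.8154]
t: 15.18
tcp_pos: [0.5252, -0.2159, 0.2172]
orientation: [[0.597, -0.803, -0.007], [-0.803, -0.597, 0.002], [-0.006, 0.005, -1.0]]
ft_force: [0.7, 0.4, -1.8]
gripper_width: 0.0436
shift cm [ 9.42  7.28 -0.3 ] turn [0.0059 0.005  0.4635] rows>= 3.7
```

```bash
python3 -m handwheel '[[4,2.3,1.8,-0.1,0.002,0.001,0.115],[4,4.7,3.6,-0.2,0.004,0.002,0.23],[4,7,5.4,-0.2,0.006,0.004,0.345],[4,9.3,7.2,-0.2,0.006,0.005,0.46],[4,9.3,7.2,-0.2,0.006,0.005,0.46],[4,9.3,7.2,-0.2,0.006,0.005,0.46],[4,9.3,7.2,-0.2,0.006,0.005,0.46]]'
python3 - <<'E'
from h import *
np.set_printoptions(precision=4,suppress=True)
go([.523,-.335,.22],down(-1.395))
c=get_calibration("wrist");im=camera("wrist");cv2.imwrite("pics/o.png",im[:,:,::-1]);np.savez("o.npz",im=im,**c)
s=arm.sense()
for n in["esc_centre","esc_tail","nest","nest_tail"]:
    for d in tip_of("wrist",n)[:1]: print(n,d)
E
```

```text
t: 15.77
tcp_pos: [0.5244, -0.3319, 0.22]
orientation: [[0.185, -0.983, 0.002], [-0.983, -0.185, 0.001], [-0.001, -0.002, -1.0]]
ft_force: [0.2, 0.2, -0.8]
gripper_width: 0.0439
shift cm [ 0.28  0.2  -0.  ] turn [-0.0018  0.0006  0.0098] rows>= 0.1
esc_centre {'xy': [319.8, 301.1], 'confidence': 0.75}
esc_tail {'xy': [348.6, 207.2], 'confidence': 0.59}
nest {'xy': [331.2, 220.7], 'confidence': 0.71}
nest_tail {'xy': [347.9, 179.2], 'confidence': 0.7}
```

View pics/o.png

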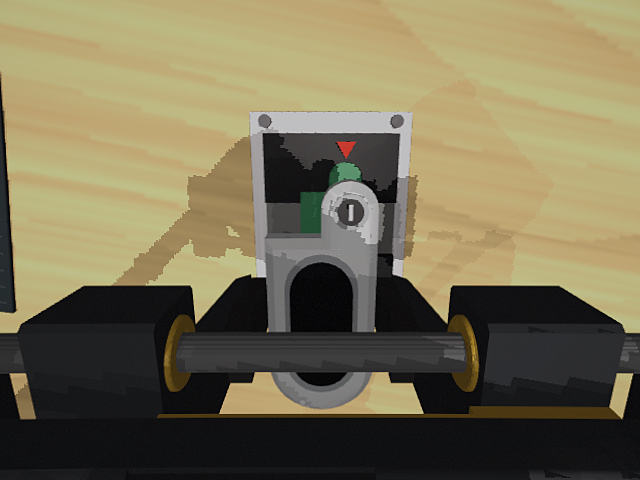

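Run:
```python
import cv2
im=cv2.imread("pics/o.png");cv2.imwrite("pics/o2.png",cv2.resize(im[100:285,240:420],None,fx=4,fy=4,interpolation=2)[:600])
```

```text
(no output)
```

View pics/o2.png

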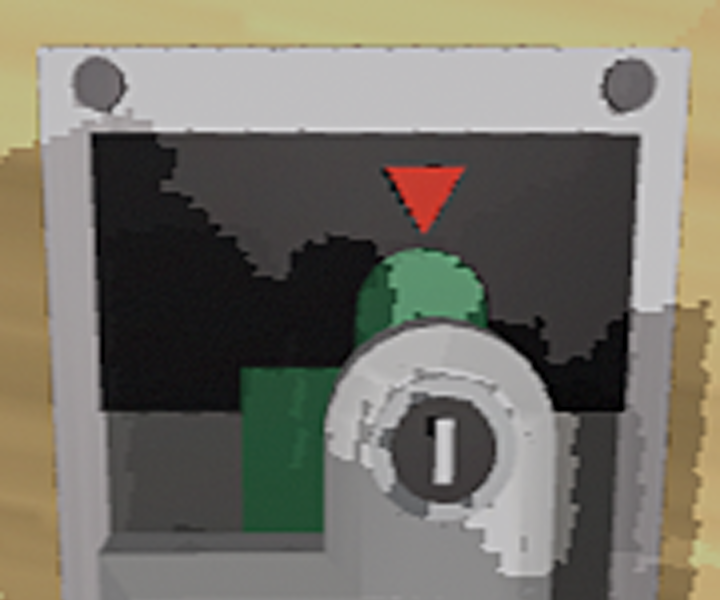

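Run:
```python
from h import *
np.set_printoptions(precision=4,suppress=True)
d=np.load("o.npz");c={k:d[k] for k in("intrinsics","R","t")};c["k1"]=float(d["k1"])
F=[((38,47),88,62,8),((690,50),88,-62,8),((92,132),72,50,24),((640,134),72,-50,24),((101,410),21,50,24),((623,410),21,-50,24),((425,248),51.5,-11,24),((241,367),29.5,23.5,24)]
def m(q):
    M=yaw(q[2]);return np.ravel([proj(c,M@np.array([X,Y,z])/1e3+[q[0],q[1],0])[0]-((np.array(u)+.5)/4-.5+[240,100]) for u,X,Y,z in F])
r=least_squares(m,[.523,-.335,.176]);print(r.x,np.degrees(r.x[2]),r.fun.reshape(-1,2))
s=arm.sense();M=yaw(r.x[2]);O=s["orientation"];az=np.arctan2(O[1,0],O[0,0])
print("nest in tool mm",1e3*O.T@(np.r_[r.x[:2],0]-s["tcp_pos"]),"tool az+90",az+np.pi/2)
# plate features in tool frame
for n,u,h in[("key",(443,450),.0528),("tail end top",(440,322),.0528)]:
    print(n,1e3*(O.T@(onz(c,(np.array(u)+.5)/4-.5+[240,100],s["tcp_pos"][2]-h)-s["tcp_pos"])))
# straight plate sides: vertical pixel lines
for n,u in[("left edge",(267,260)),("left2",(272,320)),("right",(376.5,230)),("right2",(374.5,320))]:
    print(n,1e3*(O.T@(onz(c,u,s["tcp_pos"][2]-.0528)-s["tcp_pos"])))
```

```text
[ 0.5233 -0.3388  0.1813] 10.385217699896728 [[-0.446  -0.4086]
 [ 0.774  -0.6991]
 [-0.5377  0.0842]
 [ 0.4399 -0.0149]
 [-0.2179  0.3025]
 [ 0.7546  0.7346]
 [-0.2373  0.2164]
 [-0.5223  0.0249]]
nest in tool mm [  5.985    4.7048 222.4953] tool az+90 0.18682090567717125
key [ 10.5063 -37.9045  53.0101]
tail end top [ 10.0303 -49.5029  53.0637]
left edge [-20.6412 -19.6015  52.835 ]
left2 [-19.6427   5.2769  52.7201]
right [ 20.2691 -31.174   53.0059]
right2 [20.7697  5.3339 52.8345]
```

```bash
python3 -m handwheel '[[4,0.25,0.2,3,0,0,0.006],[4,0.5,0.4,6,0,0,0.006],[4,0.5,0.4,8.5,0,0,0.006],[4,0.5,0.4,9.5,0,0,0.006],[4,0.5,0.4,9.5,0,0,0.006],[4,0.5,0.4,9.5,0,0,0.006],[4,0.5,0.4,9.5,0,0,0.006]]'
python3 - <<'E'
from h import *
c=get_calibration("wrist");im=camera("wrist");cv2.imwrite("pics/p.png",im[:,:,::-1]);np.savez("p.npz",im=im,**c)
cv2.imwrite("pics/p2.png",cv2.resize(im[60:300,220:450],None,fx=3.2,fy=2.5,interpolation=2)[:,:,::-1])
c=get_calibration("top");im=camera("top");np.savez("pt.npz",im=im,**c);cv2.imwrite("pics/p3.png",cv2.resize(im[205:325,450:570],None,fx=5,fy=5,interpolation=2)[:,:,::-1])
E
```

```text
t: 16.6
tcp_pos: [0.5244, -0.3392, 0.1298]
orientation: [[0.179, -0.984, 0.008], [-0.984, -0.179, -0.004], [0.006, -0.007, -1.0]]
ft_force: [0.2, -0.7, -1.7]
gripper_width: 0.0439
```

View pics/p2.png

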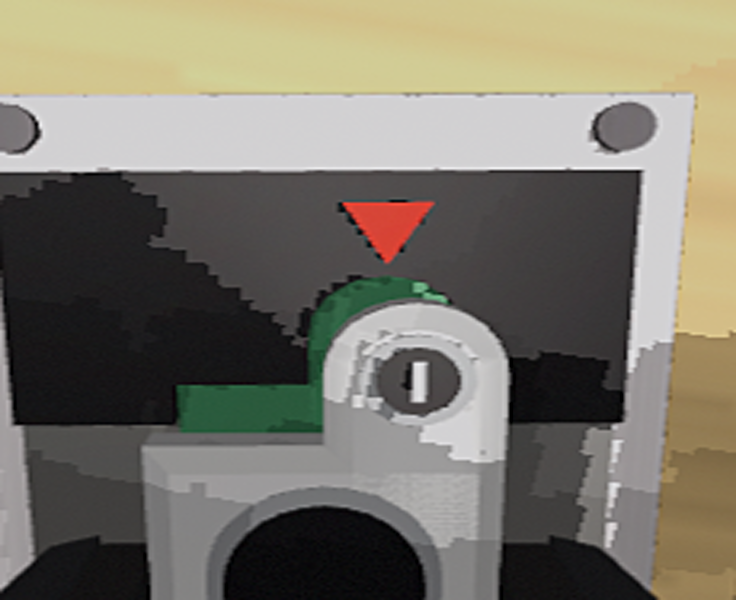

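View pics/p3.png

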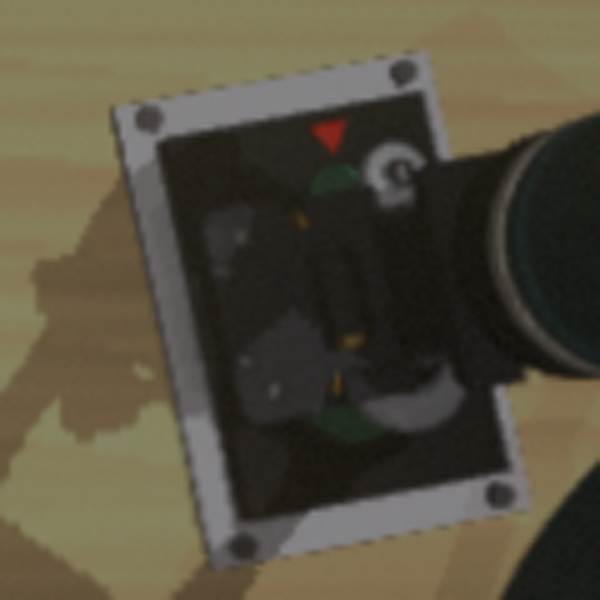

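Run:
```python
import cv2
im=cv2.imread("pics/p.png");cv2.imwrite("pics/p4.png",cv2.resize(im[80:270,190:450],None,fx=3,fy=3,interpolation=2))
```

```text
(no output)
```

View pics/p4.png

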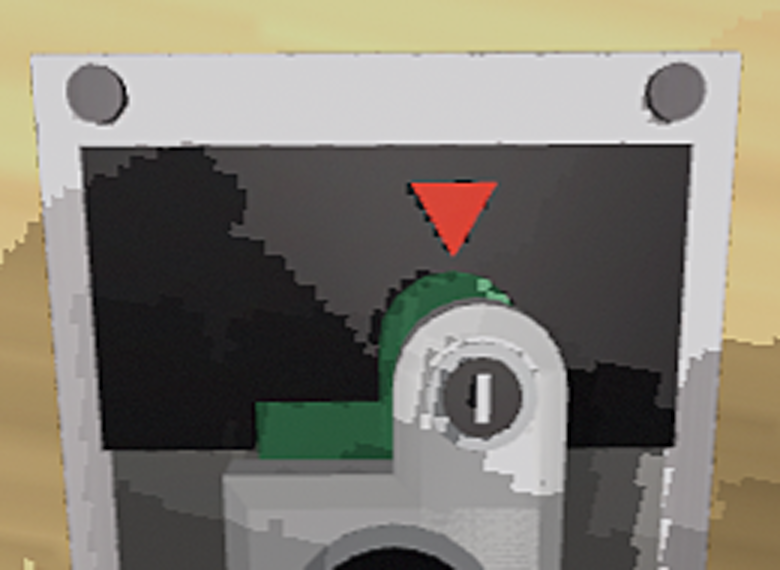

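```bash
cat > nf.py <<'E'
from h import *
np.set_printoptions(precision=4,suppress=True)
def run(npz,F,sc,org,KEY=None,extra=()):
    d=np.load(npz);c={k:d[k] for k in("intrinsics","R","t")};c["k1"]=float(d["k1"])
    px=lambda u:(np.array(u)+.5)/sc-.5+org
    def m(q):
        M=yaw(q[2]);return np.ravel([proj(c,M@np.array([X,Y,z])/1e3+[q[0],q[1],0])[0]-px(u) for u,X,Y,z in F])
    r=least_squares(m,[.523,-.338,.18],loss="soft_l1");print("nest",r.x);print(m(r.x).reshape(-1,2).round(1).tolist())
    s=arm.sense();O=s["orientation"];az=np.arctan2(O[1,0],O[0,0])
    print("tcp",s["tcp_pos"],"tool az+90",az+np.pi/2, "zaxis",O[:,2])
    nt=1e3*O.T@(np.r_[r.x[:2],.025]-s["tcp_pos"]);print("nest seat in tool",nt)
    for n,u,h in extra: print(n,1e3*(O.T@(onz(c,px(u),s["tcp_pos"][2]-h)-s["tcp_pos"])))
    return r.x
E
python3 - <<'E'
from nf import *
F=[((31,55),88,62,8),((741,53),88,-62,8),((81,148),72,50,24),((693,146),72,-50,24),((102,448),21,50,24),((675,446),21,-50,24),((451,272),51.5,-11,24),((257,402),29.5,23.5,24)]
run("p.npz",F,3,[190,80],None,[("key",(482,398),.0528),("tail end",(480,300),.0528),("stepcorner top",(224,475),.0528),("stepcorner far/low",(224,460),.06),("tail L",(394,400),.0528),("tail R",(567,400),.0528)])
E
```

```text
nest [ 0.5233 -0.339   0.1822]
[[-0.8, -0.4], [1.1, -0.6], [-0.2, -0.4], [0.2, -0.5], [0.1, 1.2], [-0.1, 0.9], [0.8, 0.4], [-1.5, 0.3]]
tcp [ 0.5246 -0.3395  0.1302] tool az+90 0.1794059035505131 zaxis [ 0.009  -0.0048 -0.9999]
nest seat in tool [ -1.3505   1.9828 105.2209]
key [ 10.5111 -38.7141  53.1801]
tail end [ 10.041  -50.7586  53.2738]
stepcorner top [-21.7931 -28.9359  52.8965]
stepcorner far/low [-22.8709 -29.0505  60.091 ]
tail L [ -0.3843 -38.485   53.1091]
tail R [ 21.0458 -38.4394  53.2448]
```

Run:
```python
from h import *
go([.523,-.3396,.101],down(.182-np.pi/2))
```

```text
shift cm [-0.04  0.18  2.92] turn [-0.008  -0.0064 -0.0026] rows>= 0.7
```

```bash
python3 -m handwheel '[[4,0,0.1,1,-0.004,-0.003,-0.003],[4,0,0.18,2,-0.008,-0.006,-0.003],[4,0,0.18,2.9,-0.008,-0.006,-0.003],[4,0,0.18,2.9,-0.008,-0.006,-0.003],[4,0,0.18,2.9,-0.008,-0.006,-0.003],[4,0,0.18,2.9,-0.008,-0.006,-0.003]]'
python3 - <<'E'
from h import *
s=arm.sense();print(s["tcp_pos"],s["orientation"][:,2]);go([.523,-.3396,.101],down(.182-np.pi/2))
c=get_calibration("wrist");im=camera("wrist");cv2.imwrite("pics/q.png",im[:,:,::-1]);np.savez("q.npz",im=im,**c)
cv2.imwrite("pics/q2.png",cv2.resize(im[50:245,180:450],None,fx=2.9,fy=2.9,interpolation=2)[:,:,::-1])
E
```

```text
t: 17.2
tcp_pos: [0.5213, -0.339, 0.0983]
orientation: [[0.181, -0.983, -0.004], [-0.983, -0.181, 0.003], [-0.003, 0.003, -1.0]]
ft_force: [0.7, 0.3, -1.4]
gripper_width: 0.0437
[ 0.521334   -0.33902878  0.09828819] [-0.00400371  0.00256079 -0.99998871]
shift cm [ 0.09 -0.15 -0.27] turn [0.0035 0.0032 0.    ] rows>= 0.1
```

View pics/q2.png

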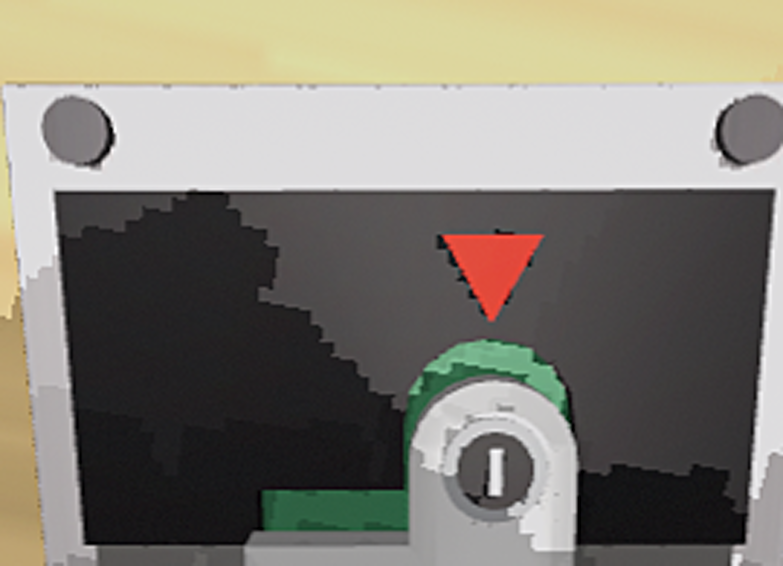

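Run:
```python
from nf import *
F=[((4,85),88,62,8),((55,190),72,50,24),((775,190),72,-50,24),((85,544),21,50,24),((746,543),21,-50,24),((490,340),51.5,-11,24),((262,490),29.5,23.5,24),((406,440),36,1.5,24)]
x=run("q.npz",F[:7],2.9,[180,50],None,[("key",(495,470),.0528),("tail end",(494,378),.0528),("stepcorner top",(245,545),.0528),("tail L",(411,470),.0528),("tail R",(577,470),.0528)])
d=np.load("q.npz");c={k:d[k] for k in("intrinsics","R","t")};c["k1"]=float(d["k1"])
go([.5230,-.3396,.0935],down(.182-np.pi/2))
```

```text
nest [ 0.5235 -0.3392  0.1825]
[[-1.6, -0.6], [-0.0, 0.1], [0.8, -0.4], [0.0, 0.4], [0.4, 0.7], [0.7, 0.1], [-1.3, 0.1]]
tcp [ 0.5216 -0.3392  0.0988] tool az+90 0.18210231531335053 zaxis [-0.0033  0.0021 -1.    ]
nest seat in tool [ 0.5274 -2.0681 73.745 ]
key [ 10.5747 -38.8867  52.6614]
tail end [ 10.2229 -50.5465  52.6289]
stepcorner top [-21.7297 -28.9832  52.7742]
tail L [ -0.1351 -38.8927  52.6894]
tail R [ 21.0164 -38.8792  52.6341]
shift cm [ 0.07 -0.13  0.52] turn [0.0029 0.0026 0.0001] rows>= 0.1
```

```bash
python3 -m handwheel '[[4,0.08,-0.15,0.3,0.003,0.0025,0],[4,0.08,-0.15,0.3,0.003,0.0025,0],[4,0.08,-0.15,0.3,0.003,0.0025,0],[4,0.08,-0.15,0.3,0.003,0.0025,0]]'
python3 - <<'E'
from h import *
s=arm.sense();print(s["tcp_pos"],s["orientation"][:,2]);go([.5232,-.3397,.0935],down(.182-np.pi/2))
im=camera("wrist");cv2.imwrite("pics/r2.png",cv2.resize(im[50:265,200:450],None,fx=2.7,fy=2.7,interpolation=2)[:,:,::-1])
im=camera("side");cv2.imwrite("pics/r3.png",cv2.resize(im[360:480,240:440],None,fx=4,fy=4,interpolation=2)[:,:,::-1])
E
```

```text
t: 17.58
tcp_pos: [0.5232, -0.3397, 0.096]
orientation: [[0.181, -0.983, 0.0], [-0.983, -0.181, -0.0], [0.0, -0.0, -1.0]]
ft_force: [-0.8, 0.4, -2.2]
gripper_width: 0.0439
[ 0.5232311  -0.33970003  0.09598565] [ 3.38448631e-04 -2.26562944e-05 -9.99999942e-01]
shift cm [-0.    0.    0.25] turn [-0.0003 -0.0001  0.0001] rows>= 0.1
```

View pics/r2.png

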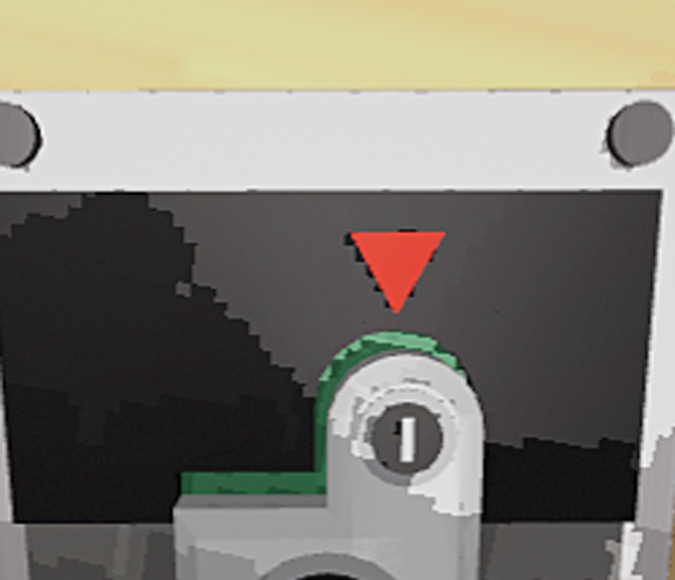

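View pics/r3.png

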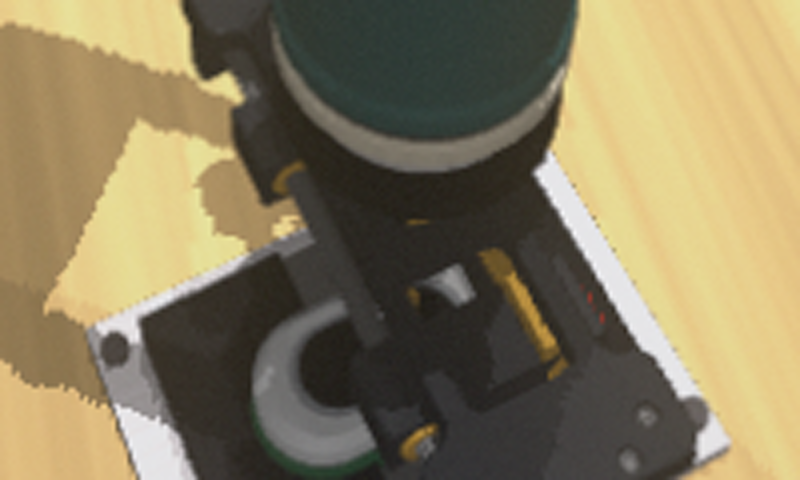

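```bash
python3 -m handwheel '[[4,0,0,0.15,0,0,0],[4,0,0,0.3,0,0,0],[4,0,0,0.45,0,0,0],[4,0,0,0.45,0,0,0]]'; python3 -m handwheel '[[4,0,0,0.15,0,0,0],[4,0,0,0.15,0,0,0]]';python3 -m handwheel '[[4,0,0,0.1,0,0,0],[4,0,0,0.1,0,0,0]]'
```

```text
t: 18.02
tcp_pos: [0.5228, -0.3394, 0.0908]
orientation: [[0.181, -0.983, -0.001], [-0.983, -0.181, 0.001], [-0.001, 0.0, -1.0]]
ft_force: [-0.7, -0.5, -1.9]
gripper_width: 0.0435
t: 18.18
tcp_pos: [0.523, -0.3395, 0.0895]
orientation: [[0.181, -0.983, -0.0], [-0.983, -0.181, 0.0], [-0.0, 0.0, -1.0]]
ft_force: [0.2, 0.2, -2.6]
gripper_width: 0.0436
t: 18.35
tcp_pos: [0.5231, -0.3396, 0.0886]
orientation: [[0.181, -0.983, -0.0], [-0.983, -0.181, 0.0], [-0.0, 0.0, -1.0]]
ft_force: [0.6, -0.8, -1.3]
gripper_width: 0.044
```

Already about 2 mm below rim height with no contact force; continuing down.

```bash
python3 -m handwheel '[[4,0,0,0.1,0,0,0],[4,0,0,0.15,0,0,0],[4,0,0,0.15,0,0,0]]'; python3 -m handwheel '[[4,0,0,0.1,0,0,0],[4,0,0,0.1,0,0,0]]';python3 -m handwheel '[[4,0,0,0.08,0,0,0],[4,0,0,0.08,0,0,0]]'
```

```text
t: 18.6
tcp_pos: [0.5231, -0.3396, 0.0871]
orientation: [[0.181, -0.983, -0.0], [-0.983, -0.181, 0.0], [-0.0, 0.0, -1.0]]
ft_force: [-0.3, -0.3, -1.9]
gripper_width: 0.0439
t: 18.77
tcp_pos: [0.5231, -0.3396, 0.0862]
orientation: [[0.181, -0.983, 0.0], [-0.983, -0.181, 0.0], [-0.0, -0.0, -1.0]]
ft_force: [0.9, 0.2, -1.0]
gripper_width: 0.0436
t: 18.93
tcp_pos: [0.5231, -0.3396, 0.0854]
orientation: [[0.181, -0.983, 0.0], [-0.983, -0.181, 0.0], [-0.0, -0.0, -1.0]]
ft_force: [0.3, -0.1, -1.5]
gripper_width: 0.0438
```

```bash
python3 -m handwheel '[[4,0,0,0.06,0,0,0],[4,0,0,0.06,0,0,0]]'; python3 -m handwheel '[[4,0,0,0.05,0,0,0],[4,0,0,0.05,0,0,0]]'
python3 - <<'E'
from h import *
im=camera("wrist");cv2.imwrite("pics/s.png",im[:,:,::-1])
E
```

```text
t: 19.1
tcp_pos: [0.5232, -0.3396, 0.0849]
orientation: [[0.181, -0.983, 0.0], [-0.983, -0.181, 0.0], [-0.0, -0.0, -1.0]]
ft_force: [0.6, 0.2, -1.7]
gripper_width: 0.0436
t: 19.27
tcp_pos: [0.5232, -0.3397, 0.0848]
orientation: [[0.181, -0.983, 0.0], [-0.983, -0.181, 0.0], [-0.0, -0.0, -1.0]]
ft_force: [-0.9, 0.4, 1.7]
gripper_width: 0.0434
```

View pics/s.png

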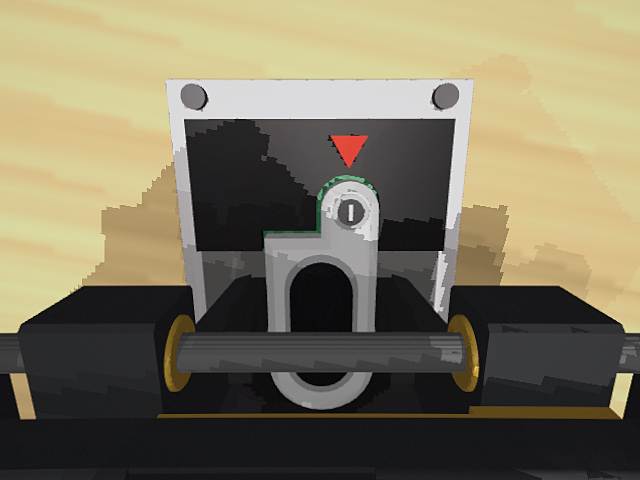

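```bash
python3 -m handwheel '[[4.8,0,0,0,0,0,0],[5.5,0,0,0,0,0,0],[6.5,0,0,0,0,0,0],[7,0,0,0,0,0,0],[7,0,0,0,0,0,0]]'; python3 -m handwheel '[[7,0,0,-1,0,0,0],[7,0,0,-3,0,0,0],[7,0,0,-6,0,0,0],[7,0,0,-9,0,0,0],[7,0,0,-12,0,0,0],[7,0,0,-13,0,0,0],[7,0,0,-13,0,0,0]]'
python3 - <<'E'
from nf import *
for n in("wrist","side","top"):
    c=get_calibration(n);im=camera(n);cv2.imwrite(f"pics/t_{n}.png",im[:,:,::-1])
    np.savez(f"t_{n}.npz",im=im,**c)
    for z in(.018,):
        for k in("esc_centre","esc_tail","nest_seat","nest_tail"):
            for d in tip_of(n,k)[:1]: print(n,k,round(d["confidence"],2),d["xy"],onz(c,d["xy"],.025))
im=cv2.imread("pics/t_wrist.png");cv2.imwrite("pics/t_w2.png",cv2.resize(im[100:340,220:440],None,fx=2.5,fy=2.5,interpolation=2))
im=cv2.imread("pics/t_side.png");cv2.imwrite("pics/t_s2.png",cv2.resize(im[360:480,240:440],None,fx=4,fy=4,interpolation=2))
E
```

```text
t: 19.73
tcp_pos: [0.5232, -0.3397, 0.0844]
orientation: [[0.181, -0.983, 0.0], [-0.983, -0.181, 0.0], [0.0, -0.0, -1.0]]
ft_force: [-0.3, 0.9, 0.3]
gripper_width: 0.0696
t: 20.32
tcp_pos: [0.5251, -0.341, 0.2191]
orientation: [[0.181, -0.983, 0.007], [-0.983, -0.181, -0.005], [0.006, -0.006, -1.0]]
ft_force: [0.4, 0.0, 1.0]
gripper_width: 0.0705
wrist esc_centre 0.95 [316.3, 230.1] [ 0.5231 -0.3386  0.025 ]
wrist esc_tail 0.8 [332.3, 182.7] [ 0.561  -0.3439  0.025 ]
wrist nest_tail 0.64 [330.7, 178.2] [ 0.564  -0.3421  0.025 ]
side esc_centre 0.96 [343.3, 448.8] [ 0.5275 -0.34    0.025 ]
side esc_tail 0.95 [369.7, 441.1] [ 0.564  -0.3395  0.025 ]
side nest_tail 0.95 [370.2, 445.4] [ 0.5627 -0.3449  0.025 ]
top esc_centre 0.53 [517.0, 262.4] [ 0.5282 -0.3359  0.025 ]
top esc_tail 0.75 [517.0, 268.8] [ 0.5165 -0.3354  0.025 ]
top nest_seat 0.79 [511.9, 265.6] [ 0.5223 -0.3261  0.025 ]
top nest_tail 0.84 [517.1, 244.6] [ 0.5612 -0.3376  0.025 ]
```

View pics/t_w2.png

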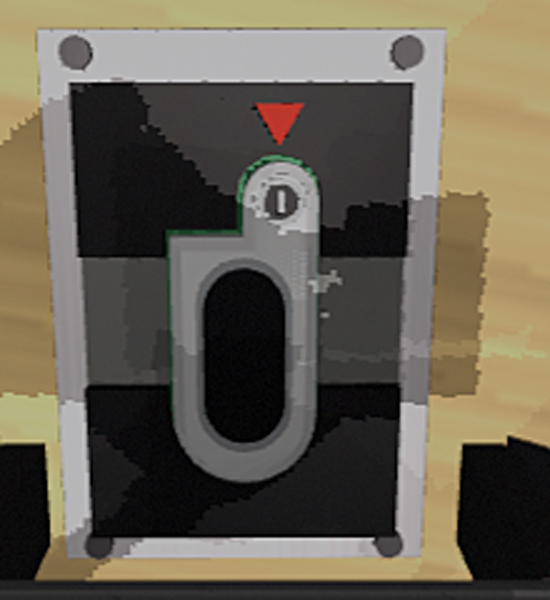

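View pics/t_s2.png

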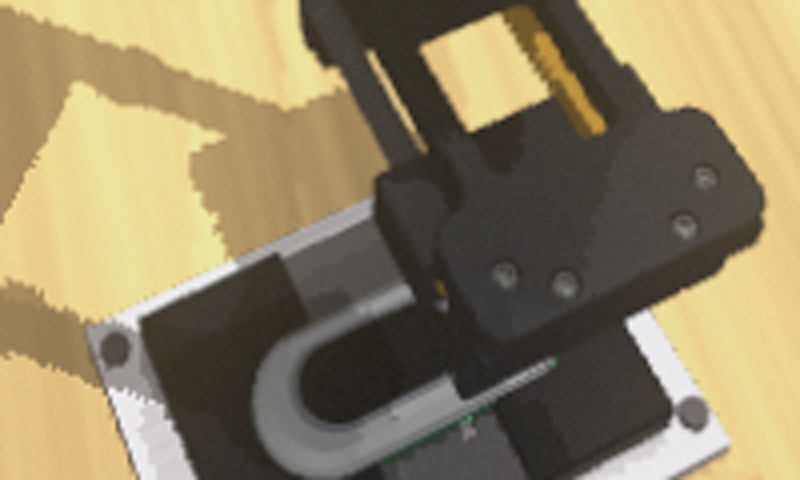

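```bash
python3 -m handwheel '[[7,0,0,-2,0,0,0],[7,0,0,-2,0,0,0],[7,0,0,-2,0,0,0]]'; python3 -c "
from bench import arm
print(arm.close_job())"
```

```text
t: 21.32
tcp_pos: [0.524, -0.3403, 0.2359]
orientation: [[0.181, -0.983, 0.003], [-0.983, -0.181, -0.002], [0.002, -0.003, -1.0]]
ft_force: [0.1, 0.1, -0.0]
gripper_width: 0.0697
the job is handed in; nothing more can be done
None
```

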